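# Clear the engraved plaque: sort the engraver's tools into their trays

## Robot

A 6-joint arm with a two-finger parallel gripper is mounted at the origin on the work surface. World frame = base frame: x ahead of the robot, y to its left, z up, the work surface at z = 0. Lengths are in m, angles in rad, forces in N, time in s.
With the tool pointing down it reaches from about 0.275 to 0.75 m from the base axis. Payload 10.2 kg.
Tool frame: the origin (TCP) lies between the finger pads; the fingertips stand robot.tip_extent ahead of it and the grasp point (between the pads) is the TCP (robot.tip_extent is the distance from the TCP to the fingertips, in m); z points along the fingers, y is the line along which they close (so a half turn about z gives the same grasp; the last joint's range is limited). The gripper opens to 85 mm and grips with 20 to 120 N. Pads are 22 mm wide; open, the fingers measure 114 mm over their backs; the gripper's body (76 mm by 85 mm) begins 54 mm behind the grasp point. The pads swing forward as they close: fully open they stand 13 mm farther back than shut.
Start: joints at [0.905, 0.313, 1.498, -0, 1.331, -0.223], TCP at [0.225, 0.474, 0.25] pointing down, gripper open.
Joint ranges: [-2.94, 2.94], [-0.97, 2.17], [0.19, 2.56], [-1.23, 4.37], [0.02, 3.11], [-2.88, 2.88]. Speed limits (rad/s): [2.39, 2.39, 3.01, 3.14, 3.14, 3.14].

## Interface

Orientations are given as a 3x3 rotation matrix whose columns are the frame's x, y, z axes.
In Python, from rig import robot gives the robot as it stands. The module is installed in compiled form; this text tells all that it offers.
- The arm moves only by the tool apply_moves, never from a script. Its argument "moves" is a list of rows, each an object with "translation": the shift along the tool's x, y, z in mm, a list of three; "delta_rot": the turn, a rotation vector about the tool's x, y, z in rad, a list of three; "hand": the opening, from 0 (shut) to 1 (fully open). In form: [{"translation": [dx, dy, dz], "delta_rot": [rx, ry, rz], "hand": hand}, ...]. A call has exactly 8 rows; each row is the pose to reach, as a shift and turn from the pose commanded when the call began, along the tool's axes at that moment; what a row does not reach only later rows make up. A row lasts 1/12 s, in which the tool goes at most 41.7 mm and 7.16 degrees, less where a joint would pass 70% of its speed; a pose out of reach is approached as far as the arm can. A call with a gripper value outside its range is refused whole. The fingers move at their own pace and stop on an object; "newtons" is the grip in N (left out, the last holds). Time passes only in rows, so rows that repeat a pose let the fingers close, or fill a call up. It gives the time, the measured TCP pose, the force, the opening and the grip force at its end, in the units of the state.
- robot.get_state(): the state, without advancing time (a new reading comes with each control period).
- robot.grab_frame(name): name is "scene" or "top"; returns the picture (480x640x3 uint8, red, green, blue); there is no depth.
- robot.camera_model(name): a dict with "fx", "fy", "cx", "cy" (pixels), "distortion" ([k1, k2, p1, p2, k3] as OpenCV has them; the pictures are not rectified), "extrinsics" (4x4, takes a point from world to camera coordinates). Camera axes: x right, y up, looking along -z (the intrinsics and any distortion apply to the point x, -y, -z); pixel columns grow to the right and rows downward; lengths in m; the calibration is good to about 2 mm. A picture is of the moment at which its call begins. camera_model takes no time and is no camera call.
- robot.finish_job(): hands the job in; it is judged then, once.
Trained networks look in the newest picture that a camera, given by its name, has taken for a name from the list of things; names that differ only in an ending like _2 or _b are one class to them, and where a whole thing is asked for, a point or a joint stands for the part that bears it (a point fixed in the world has none). Each returns a list of dicts, best first, with "conf" (0 to 1); they miss things now and then, are a little off and sometimes report something else, mostly with a low value. They report only what shows in the picture. A call takes as long as a camera call.
- robot.outline_of(camera, query): "pixels" (480x640 bool, what is visible of it) and "box" ([left, top, right, bottom] in pixels, round what is visible of it).
The state is a dict: "time": time; "joint_pos": joint angles; "qvel": joint speeds; "joint_torque": joint torques, N m; "eef_pos": TCP position; "ee_rot": TCP orientation; "ft_force": force on the tool from outside, world axes, zero at the start; "moment": the same for the moment, N m; "finger_gap": finger opening in m; "grasp_force": force on a finger pad.
Only numpy, scipy, OpenCV 4.12 (cv2) and the standard library are available. Lean on these libraries where they do the work, as an engineer would, in place of code of your own. Each camera call takes 0.05 s, during which the arm holds its last target. There are 200 camera calls.

## Task

Clear the finished stone plaque: lay the two green rubbing bricks in the blue tray and the two orange wheels in the yellow tray, one to each bay, and lay the white engraving handpiece in the red tray. Everything should lie flat on its tray's floor, the same side up as now, and be set down gently, never dropped, since the abrasives are brittle. Leave the brass weight and the white mug where they are.

Things in the scene. Friction and masses are not known exactly. Their poses are not given: they have to be found in the camera images.
- brick1: a green rubbing brick (silicon carbide), a plain block 56 long (its x axis) x 30 wide (y) x 30 mm high, about 0.11 kg, lying flat; one of two identical ones. Origin: centre of the underside, z up. Starts on the black plaque, top 30 mm above the bench.
- brick2: a green rubbing brick (silicon carbide), a plain block 56 long (its x axis) x 30 wide (y) x 30 mm high, about 0.11 kg, lying flat; one of two identical ones. Origin: centre of the underside, z up. Starts on the black plaque, top 30 mm above the bench.
- wheel1: an orange abrasive engraving wheel, a plain round disc 50 mm in diameter and 30 mm high, about 0.13 kg, lying flat with its steel hub face (24 mm) up; one of two identical ones. Origin: centre of the underside, z up (its yaw has no meaning). Starts on the black plaque, top 30 mm above the bench.
- wheel2: an orange abrasive engraving wheel, a plain round disc 50 mm in diameter and 30 mm high, about 0.13 kg, lying flat with its steel hub face (24 mm) up; one of two identical ones. Origin: centre of the underside, z up (its yaw has no meaning). Starts on the black plaque, top 30 mm above the bench.
- handpiece: engraving handpiece lying flat: white square-sided body with black band and red switch, then a round steel nose; 124 mm long along x. Body x = -62 to +14 mm, 28 wide (y), 30 mm high: grip it near x = -18 mm (centre of mass). Nose x = +14 to +62 mm, 20 mm thick or less. 0.18 kg. Origin: underside, mid-length, z up. Starts on the black plaque, top 30 mm above the bench.
- blue_tray: low blue open tray fixed to the bench, outside 110 (x) x 160 (y) x 15 mm high, walls and floor 4 mm thick; a divider 4 mm thick, as high as the walls, at y = 0 makes two bays 102 (x) x 74 mm (y), centred at y = +39 and -39 mm. Origin: centre of the underside; long side along y, z up. The trays swap places between starts.
- yellow_tray: low yellow open tray fixed to the bench, outside 110 (x) x 160 (y) x 15 mm high, walls and floor 4 mm thick; a divider 4 mm thick, as high as the walls, at y = 0 makes two bays 102 (x) x 74 mm (y), centred at y = +39 and -39 mm. Origin: centre of the underside; long side along y, z up. The trays swap places between starts.
- red_tray: low red open tray fixed to the bench, outside 110 (x) x 160 (y) x 15 mm high, walls and floor 4 mm thick; no divider, one bay 102 (x) x 152 mm (y). Origin: centre of the underside; long side along y, z up. The trays swap places between starts.
- weight: bystander: a brass paperweight, 42 mm in diameter, 40 mm high with a knob on top, loose, standing on the plaque among the things to be sorted, at least 90 mm from their centres. Origin: centre of the underside. Not to be moved.
- mug: bystander: a loose white mug, 80 mm in diameter, 80 mm high, with a handle, standing on the bench at the far side beyond the trays. Origin: centre of the underside. Not to be moved.

How it is judged:
At the end, for the whole second after the job is handed in: Bricks in blue, wheels in yellow (one per bay), handpiece in red: undersides within 5 mm of the tray floor, tilt under 0.15 rad, right side up; centre within 42 mm of the tray middle in x and 10 to 68 mm from the divider in y (handpiece within 50 mm of the middle). All at rest ((((x of brick1 in the frame of blue_tray between -0.042 and 0.042 m and y of brick1 in the frame of blue_tray between 0.01 and 0.068 m and z of brick1 in the frame of blue_tray below 0.009 m and angle between brick1's own z axis and vertical below 0.15 rad) and (x of brick2 in the frame of blue_tray between -0.042 and 0.042 m and y of brick2 in the frame of blue_tray between -0.068 and -0.01 m and z of brick2 in the frame of blue_tray below 0.009 m and angle between brick2's own z axis and vertical below 0.15 rad)) or ((x of brick2 in the frame of blue_tray between -0.042 and 0.042 m and y of brick2 in the frame of blue_tray between 0.01 and 0.068 m and z of brick2 in the frame of blue_tray below 0.009 m and angle between brick2's own z axis and vertical below 0.15 rad) and (x of brick1 in the frame of blue_tray between -0.042 and 0.042 m and y of brick1 in the frame of blue_tray between -0.068 and -0.01 m and z of brick1 in the frame of blue_tray below 0.009 m and angle between brick1's own z axis and vertical below 0.15 rad))) and (((x of wheel1 in the frame of yellow_tray between -0.042 and 0.042 m and y of wheel1 in the frame of yellow_tray between 0.01 and 0.068 m and z of wheel1 in the frame of yellow_tray below 0.009 m and angle between wheel1's own z axis and vertical below 0.15 rad) and (x of wheel2 in the frame of yellow_tray between -0.042 and 0.042 m and y of wheel2 in the frame of yellow_tray between -0.068 and -0.01 m and z of wheel2 in the frame of yellow_tray below 0.009 m and angle between wheel2's own z axis and vertical below 0.15 rad)) or ((x of wheel2 in the frame of yellow_tray between -0.042 and 0.042 m and y of wheel2 in the frame of yellow_tray between 0.01 and 0.068 m and z of wheel2 in the frame of yellow_tray below 0.009 m and angle between wheel2's own z axis and vertical below 0.15 rad) and (x of wheel1 in the frame of yellow_tray between -0.042 and 0.042 m and y of wheel1 in the frame of yellow_tray between -0.068 and -0.01 m and z of wheel1 in the frame of yellow_tray below 0.009 m and angle between wheel1's own z axis and vertical below 0.15 rad))) and x of handpiece in the frame of red_tray between -0.042 and 0.042 m and y of handpiece in the frame of red_tray between -0.05 and 0.05 m and z of handpiece in the frame of red_tray below 0.009 m and angle between handpiece's own z axis and vertical below 0.15 rad and linear speed of each of brick1, brick2, wheel1, wheel2, handpiece below 0.01 m/s and angular speed of each of brick1, brick2, wheel1, wheel2, handpiece below 0.15 rad/s); the robot touches nothing.
It fails at once if the brass weight was moved by more than 20 mm (distance of weight from where it was at the start of the episode above 0.02 m).
It fails at once if the mug was moved by more than 20 mm (distance of mug from where it was at the start of the episode above 0.02 m).
It fails at once if one of the things was dropped from more than about 40 mm (over 0.9 m/s out of the fingers) ((linear speed of brick1 above 0.9 m/s and contact force between the fingers and brick1 below 0.1 N) or (linear speed of brick2 above 0.9 m/s and contact force between the fingers and brick2 below 0.1 N) or (linear speed of wheel1 above 0.9 m/s and contact force between the fingers and wheel1 below 0.1 N) or (linear speed of wheel2 above 0.9 m/s and contact force between the fingers and wheel2 below 0.1 N) or (linear speed of handpiece above 0.9 m/s and contact force between the fingers and handpiece below 0.1 N)).
It also fails if it takes over 118 s, if anything falls off the work surface, if the arm or the gripper's body presses on something with over 40 N, if the wrist force passes 120 N, or if a joint passes its speed limit or range.

## Working session

There is one attempt and no reset: what is moved stays moved. The work goes in short steps, Python scripts to look and compute and a tool call to move; the robot and the scene stay as the last step left them, time stands still between calls to the robot, and variables do not carry over. Pictures are saved under pics/ and viewed, at most 14 in all, crops included, and the job is handed in when it is done.

Besides the shell and the picture viewer there is one more tool, called after ">>>" as name(argument=value, ...), one argument or row to a line, values as JSON. apply_moves: Moves the arm, as the interface text tells. Its arguments: {"type":"object","properties":{"moves":{"type":"array"},"newtons":{"type":"number"}},"required":["moves"]}

```bash
mkdir -p pics
python3 - <<'E'
from rig import robot
import cv2,numpy as np
s=robot.get_state()
print(s['time'],s['eef_pos'],s['ee_rot'],s['finger_gap'],robot.tip_extent)
for c in('top','scene'):
    cv2.imwrite(f'pics/{c}0.png',robot.grab_frame(c)[:,:,::-1])
    m=robot.camera_model(c);print(c,m)
E
```

```text
0.0 [0.22480758 0.47418603 0.2497299 ] [[-9.03581528e-01  4.28415479e-01 -7.73755668e-04]
 [ 4.28416090e-01  9.03581027e-01 -9.90286337e-04]
 [ 2.74896946e-04 -1.22629382e-03 -9.99999210e-01]] 0.08533776989607104 0.019
top {'fx': 467.1869461590185, 'fy': 467.1869461590185, 'cx': 312.2250741985068, 'cy': 245.42141292002017, 'distortion': array([0.01971853, 0.        , 0.        , 0.        , 0.        ]), 'extrinsics': array([[ 0.00686724, -0.99949184,  0.03112721, -0.00968479],
       [ 0.99813454,  0.0087397 ,  0.06042393, -0.57761897],
       [-0.06066527,  0.03065419,  0.99768735, -1.055787  ],
       [ 0.        ,  0.        ,  0.        ,  1.        ]])}
scene {'fx': 456.5495439414105, 'fy': 456.5495439414105, 'cx': 322.0044111813722, 'cy': 239.42142197943426, 'distortion': array([0.01610464, 0.        , 0.        , 0.        , 0.        ]), 'extrinsics': array([[ 0.57869936,  0.81531475, -0.0192067 , -0.33923475],
       [-0.57467332,  0.42437967,  0.69975172,  0.28788927],
       [ 0.57866883, -0.39390829,  0.71412789, -1.16992495],
       [ 0.        ,  0.        ,  0.        ,  1.        ]])}
```

View pics/top0.png

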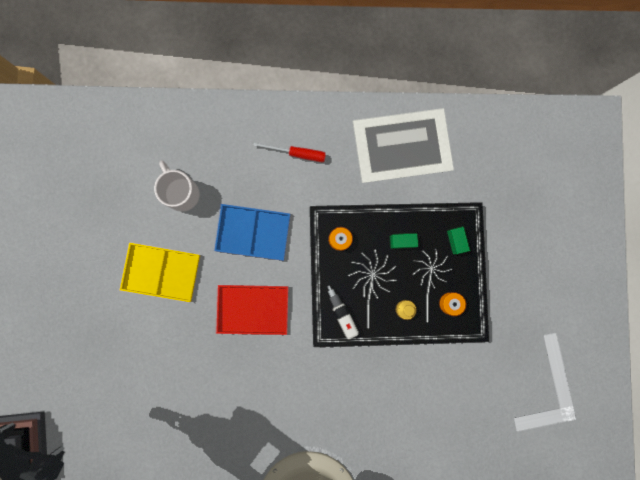

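View pics/scene0.png

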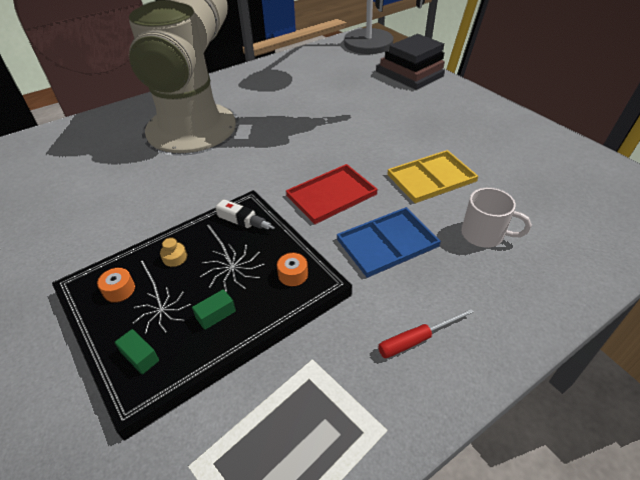

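The top view shows the wheels at (340,238) and (453,304), and the bricks at (404,241) and (458,240). The handpiece is at (343,313) and the brass weight at (406,310). The trays are blue (254,233), yellow (161,272) and red (253,310), with the mug at (175,190). The scene view agrees and shows the plaque is about 30 mm thick, so things stand on z≈0.03 with tops at 0.06. Next I'll measure with the networks.

```bash
cat > h.py <<'E'
from rig import robot
import cv2,numpy as np
F=np.diag([1,-1,-1.])
def cam(c):
    m=robot.camera_model(c);K=np.array([[m['fx'],0,m['cx']],[0,m['fy'],m['cy']],[0,0,1]])
    E=m['extrinsics'];return K,m['distortion'],F@E[:3,:3],F@E[:3,3]
def proj(c,P):
    K,d,R,t=cam(c);return cv2.projectPoints(np.float64(P).reshape(-1,1,3),cv2.Rodrigues(R)[0],t,K,d)[0].reshape(-1,2)
def back(c,uv,z):
    K,d,R,t=cam(c);n=cv2.undistortPoints(np.float64(uv).reshape(-1,1,2),K,d).reshape(-1,2)
    D=np.c_[n,np.ones(len(n))]@R;C=-R.T@t
    return C+D*((z-C[2])/D[:,2])[:,None]
E
cat > m.py <<'E'
from h import *
print('tcp proj',proj('top',robot.get_state()['eef_pos']),proj('scene',robot.get_state()['eef_pos']))
for c in('top','scene'):
    robot.grab_frame(c)
    for q,z in[('brick1',.06),('wheel1',.06),('handpiece',.055),('weight',.05),('blue_tray',.015),('yellow_tray',.015),('red_tray',.015),('mug',.08)]:
        for r in robot.outline_of(c,q):
            if r['conf']<.3: continue
            cn=max(cv2.findContours(r['pixels'].astype(np.uint8),0,2)[0],key=cv2.contourArea).reshape(-1,2)
            W=back(c,cn,z)[:,:2]
            (x,y),s,a=cv2.minAreaRect((W*1000).astype(np.float32))
            mm=cv2.moments(r['pixels'].astype(np.uint8),True);cu=(mm['m10']/mm['m00'],mm['m01']/mm['m00'])
            print(c,q,round(r['conf'],2),r['box'],'rect',round(x),round(y),np.round(s),round(a,1),'cen',np.round(back(c,cu,z)[0]*1000))
E
python3 m.py
```

```text
tcp proj [[ 34.36322923 441.06065626]] [[397.57196725   5.44629223]]
top brick1 0.89 [387.1, 234.2, 419.9, 253.0] rect 588 -208 [33. 61.] 6.2 cen [ 588. -208.   60.]
top brick1 0.81 [450.1, 227.3, 466.6, 252.3] rect 589 -328 [54. 37.] 13.5 cen [ 589. -328.   60.]
top brick1 0.71 [440.7, 292.7, 464.2, 314.8] rect 448 -313 [53. 48.] 89.4 cen [ 449. -314.   60.]
top wheel1 0.61 [327.5, 228.9, 355.3, 248.3] rect 591 -66 [47. 50.] 45.4 cen [591. -66.  60.]
top handpiece 0.72 [328.0, 288.5, 358.6, 339.8] rect 431 -69 [122.  32.] 26.4 cen [424. -72.  55.]
top weight 0.81 [398.1, 300.3, 415.1, 319.9] rect 434 -212 [40. 43.] 0.3 cen [ 434. -213.   50.]
top yellow_tray 0.79 [118.2, 243.1, 199.2, 300.6] rect 514 340 [164. 110.] 80.7 cen [514. 340.  15.]
top red_tray 0.98 [217.1, 284.4, 287.8, 336.0] rect 431 132 [111. 162.] 0.1 cen [431. 132.  15.]
top red_tray 0.36 [116.5, 242.1, 197.9, 302.9] rect 514 341 [166. 112.] 80.8 cen [514. 340.  15.]
top mug 0.96 [154.5, 164.8, 198.6, 210.8] rect 692 296 [114.  76.] 58.7 cen [692. 291.  80.]
scene brick1 0.97 [116.0, 327.5, 160.2, 373.3] rect 602 -33
[... 426 characters left out ...]
16.   50.]
scene blue_tray 0.88 [338.6, 209.2, 441.9, 278.9] rect 616 130 [166. 120.] 81.9 cen [620. 127.  15.]
scene yellow_tray 0.65 [389.8, 153.3, 477.1, 201.5] rect 524 336 [170. 124.] 80.3 cen [526. 334.  15.]
scene yellow_tray 0.62 [217.2, 202.3, 275.5, 230.8] rect 395 -57 [136.  48.] 26.4 cen [389. -61.  15.]
scene red_tray 0.83 [285.6, 164.6, 377.7, 221.9] rect 441 128 [173. 127.] 88.8 cen [443. 125.  15.]
scene mug 0.7 [461.6, 193.0, 532.6, 246.3] rect 733 272 [107. 159.] 33.5 cen [726. 263.  80.]
scene mug 0.44 [336.7, 207.3, 440.8, 275.1] rect 661 84 [150. 111.] 82.3 cen [664.  81.  80.]
scene mug 0.33 [220.0, 202.9, 272.9, 229.9] rect 464 -85 [118.  46.] 25.9 cen [458. -88.  80.]
```

```bash
cat > fit.py <<'E'
from h import *
from scipy.optimize import minimize
def box(x0,x1,w,z0,z1): return [[x,y,z] for x in(x0,x1) for y in(-w/2,w/2) for z in(z0,z1)]
def cyl(r,h): return [[r*np.cos(a),r*np.sin(a),z] for a in np.linspace(0,6.28,40) for z in(0,h)]
M={'brick':[box(-.028,.028,.03,0,.03)],'wheel':[cyl(.025,.03)],'tray':[box(-.055,.055,.16,0,.015)],
   'hand':[box(-.062,.014,.028,0,.03),box(.014,.062,.014,.005,.023)]}
HSV={'green':((45,90,25),(85,255,255)),'orange':((5,150,60),(20,255,255)),'blue':((100,100,50),(120,255,255)),'yellow':((22,150,60),(35,255,255)),'red':((0,0,0),(0,0,0))}
def masks(col,guess,rad,hsv,net=None):
    out={}
    for c in('top','scene'):
        if net: 
            r=[q for q in robot.outline_of(c,net)]
            r=min(r,key=lambda q:np.hypot(*(np.reshape(q['box'],(2,2)).mean(0)-proj(c,guess)[0])))
            out[c]=r['pixels'].astype(np.uint8);continue
        m=cv2.inRange(hsv[c],*map(np.array,HSV[col]))
        roi=np.zeros_like(m);u=proj(c,guess)[0];cv2.circle(roi,tuple(int(v) for v in u),rad,255,-1)
        p=cv2.findNonZero(m&roi);o=np.zeros_like(m);cv2.fillConvexPoly(o,cv2.convexHull(p),1);out[c]=o
    return out
def fit(kind,ms,x,y,yaw,z,S=4):
    def f(p):
        a=p[2];R=np.array([[np.cos(a),-np.sin(a),0],[np.sin(a),np.cos(a),0],[0,0,1]]);l=0
        for c,m in ms.items():
            big=cv2.resize(m,None,fx=S,fy=S,interpolation=0);o=np.zeros_like(big)
            for part in M[kind]:
                P=np.array(part)@R.T+[p[0],p[1],z];uv=proj(c,P)
                cv2.fillConvexPoly(o,cv2.convexHull(np.int32(np.round((uv+.5)*S))),1)
            l-= (o&big).sum()/max(1,(o|big).sum())
        return l/len(ms)
    sx=np.array([[x,y,yaw]]+[[x+.012,y,yaw],[x,y+.012,yaw],[x,y,yaw+.15]])
    r=minimize(f,[x,y,yaw],method='Nelder-Mead',options=dict(initial_simplex=sx,xatol=1e-4,fatol=1e-4,maxiter=150))
    return np.round([*r.x[:2]*1000,np.degrees(r.x[2]),-r.fun],3)
def snap(): return {c:cv2.cvtColor(robot.grab_frame(c),cv2.COLOR_RGB2HSV) for c in('top','scene')}
E
python3 - <<'E'
from fit import *
hsv=snap()
L=[('brick','green',.588,-.208,1.57),('brick','green',.589,-.328,.24),('wheel','orange',.591,-.066,0),('wheel','orange',.448,-.313,0)]
for k,c,x,y,a in L:
    ms=masks(c,[x,y,.045],24,hsv)
    for z in(.02,.03,.04): print(k,z,fit(k,ms,x,y,a,z))
for c,x,y,a in[('blue',.606,.13,-.1),('yellow',.514,.34,-.15),('red',.431,.132,0)]:
    ms=masks(c,[x,y,.01],62,hsv,'red_tray' if c=='red' else None)
    print(c,fit('tray',ms,x,y,a,0))
ms=masks('',[.431,-.069,.045],0,hsv,'handpiece');print('hand',fit('hand',ms,.431,-.069,.46,.03))
E
```

```text
brick 0.02 [ 587.878 -209.144   90.782    0.803]
brick 0.03 [ 589.44  -208.833   92.815    0.915]
brick 0.04 [ 589.745 -208.634   90.452    0.812]
brick 0.02 [ 585.893 -333.16    13.745    0.763]
brick 0.03 [ 590.968 -332.289   14.424    0.853]
brick 0.04 [ 597.447 -331.831   13.625    0.812]
wheel 0.02 [591.092 -65.06   -1.24    0.816]
wheel 0.03 [592.705 -65.328  -4.06    0.925]
wheel 0.04 [594.276 -66.211   9.669   0.83 ]
wheel 0.02 [ 446.368 -319.575    6.605    0.815]
wheel 0.03 [ 449.262 -317.121    5.419    0.939]
wheel 0.04 [ 4.50757e+02 -3.15573e+02  1.66000e-01  8.40000e-01]
blue [609.379 134.505  -7.479   0.978]
yellow [515.509 342.64   -9.336   0.971]Traceback (most recent call last):
  File "<stdin>", line 8, in <module>
  File "fit.py", line 13, in masks
    r=min(r,key=lambda q:np.hypot(*(np.reshape(q['box'],(2,2)).mean(0)-proj(c,guess)[0])))
ValueError: min() iterable argument is empty
```

```bash
cat > a.py <<'E'
from fit import *
hsv=snap()
HSV['green']=((40,60,15),(90,255,255))
ms=masks('green',[.590,-.332,.045],26,hsv)
for c in ms: print(c,fit('brick',{c:ms[c]},.59,-.332,.24,.03))
print(fit('brick',ms,.59,-.332,.24,.03))
for n,k,g,a in[('red_tray','tray',[.431,.132,.0],0),('handpiece','hand',[.431,-.069,.03],.46)]:
  try:
    ms=masks('',g,0,hsv,n);print(n,fit(k,ms,g[0],g[1],a,g[2]),*[fit(k,{c:ms[c]},g[0],g[1],a,g[2]) for c in ms])
  except ValueError as e: print(n,e)
ov={}
f=cv2.cvtColor(hsv['top'],cv2.COLOR_HSV2BGR);cv2.imwrite('pics/b2.png',cv2.resize(f[210:350,310:490],None,fx=4,fy=4,interpolation=0))
E
python3 a.py
```

```text
top [ 5.91981e+02 -3.35759e+02  2.50510e+01  4.36000e-01]
scene [ 591.495 -332.513   14.391    0.94 ]
[ 591.31  -332.563   15.151    0.686]
red_tray [431.495 132.038  -1.269   0.96 ] [430.507 130.911  -0.711   0.963] [432.575 132.701  -1.516   0.967]
handpiece [430.269 -68.782  25.755   0.811] [432.616 -67.702  25.855   0.83 ] [428.775 -68.86   23.618   0.797]
```

View pics/b2.png

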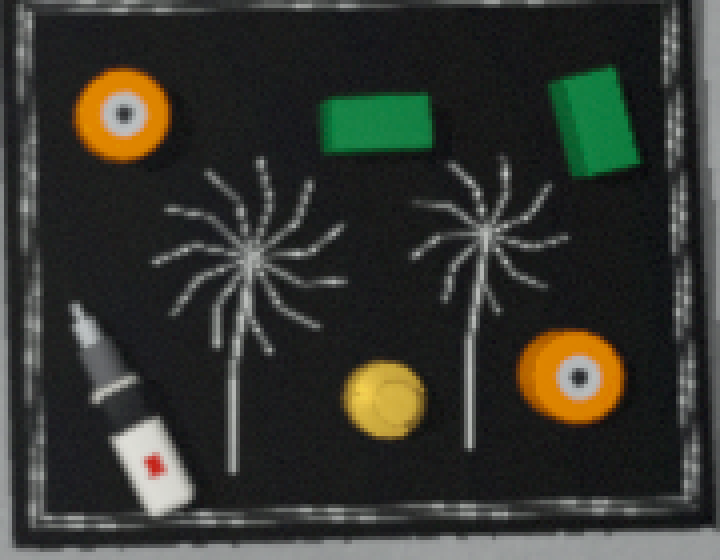

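```bash
cat > plan.py <<'E'
import sys
from h import *
from scipy.spatial.transform import Rotation as Ro
def down(phi):
    c,s=np.cos(np.radians(phi)),np.sin(np.radians(phi));return np.array([[-s,c,0],[c,s,0],[0,0,-1]])
def go(*wps,start=None):
    """wps: (X,Y,Z mm, phi deg); each printed relative to start (measured pose, or a commanded wp)"""
    st=robot.get_state()
    p,R=(st['eef_pos']*1000,st['ee_rot']) if start is None else (np.array(start[:3],float),down(start[3]))
    for w in wps:
        print(w,'T',np.round(R.T@(np.array(w[:3])-p),1),'r',np.round(Ro.from_matrix(R.T@down(w[3])).as_rotvec(),3))
E
python3 - <<'E'
from plan import *
go((414.3,-76.6,150,-64.2))
go((414.3,-76.6,50,-64.2),start=(414.3,-76.6,150,-64.2))
E
```

```text
(414.3, -76.6, 150, -64.2) T [-407.1 -416.7  100.3] r [-0.     0.     2.249]
(414.3, -76.6, 50, -64.2) T [  0.   0. 100.] r [0. 0. 0.]
```

>>> apply_moves(
  moves=[
    {"translation": [-25,-26,6],"delta_rot": [0,0,0.125],"hand": 1},
    {"translation": [-50,-52,12],"delta_rot": [0,0,0.25],"hand": 1},
    {"translation": [-75,-78,18],"delta_rot": [0,0,0.375],"hand": 1},
    {"translation": [-100,-104,24],"delta_rot": [0,0,0.5],"hand": 1},
    {"translation": [-125,-130,30],"delta_rot": [0,0,0.62],"hand": 1},
    {"translation": [-150,-156,36],"delta_rot": [0,0,0.74],"hand": 1},
    {"translation": [-175,-182,42],"delta_rot": [0,0,0.86],"hand": 1},
    {"translation": [-200,-208,48],"delta_rot": [0,0,0.98],"hand": 1},
  ],
  newtons=50,
)

```text
time: 2.17
eef_pos: [0.3167, 0.1992, 0.2022]
ee_rot: [[-0.142, 0.99, 0.001], [0.99, 0.142, 0.0], [0.0, 0.001, -1.0]]
ft_force: [0.6, 0.2, 0.1]
finger_gap: 0.0855
grasp_force: 0.0
```

```bash
python3 -c "
from plan import *
s=robot.get_state();print(s['time'],s['eef_pos'],s['qvel'])
go((414.3,-76.6,150,-64.2))"
```

```text
2.1667 [0.31667151 0.19917763 0.20223931] [-1.20559575 -0.18190655  0.3959327  -0.00350948 -0.21729126  0.23416121]
(414.3, -76.6, 150, -64.2) T [-286.8   57.4   52.3] r [ 1.000e-03 -1.000e-03  1.263e+00]
```

>>> apply_moves(
  moves=[
    {"translation": [-38,8,7],"delta_rot": [0,0,0.12],"hand": 1},
    {"translation": [-76,15,14],"delta_rot": [0,0,0.24],"hand": 1},
    {"translation": [-114,23,21],"delta_rot": [0,0,0.36],"hand": 1},
    {"translation": [-152,30,28],"delta_rot": [0,0,0.48],"hand": 1},
    {"translation": [-190,38,35],"delta_rot": [0,0,0.6],"hand": 1},
    {"translation": [-228,46,42],"delta_rot": [0,0,0.72],"hand": 1},
    {"translation": [-264,53,48],"delta_rot": [0,0,0.84],"hand": 1},
    {"translation": [-287,57,52],"delta_rot": [0,0,0.96],"hand": 1},
  ],
)

```text
time: 2.83
eef_pos: [0.416, -0.0778, 0.1499]
ee_rot: [[0.731, 0.682, 0.0], [0.682, -0.731, -0.001], [-0.0, 0.001, -1.0]]
ft_force: [0.3, 1.9, 0.8]
finger_gap: 0.0853
grasp_force: 0.0
```

```bash
python3 -c "
from plan import *
s=robot.get_state();print(s['time'],s['eef_pos'],s['qvel'])
go((414.3,-76.6,90,-64.2),(414.3,-76.6,50,-64.2))"
```

```text
2.8333 [ 0.41595312 -0.07784173  0.14992613] [-0.46763428  0.32700511 -0.26731063  0.00793188 -0.04456523  0.9630392 ]
(414.3, -76.6, 90, -64.2) T [-0.4 -2.1 59.9] r [ 0.001 -0.     0.301]
(414.3, -76.6, 50, -64.2) T [-0.4 -2.1 99.9] r [ 0.001 -0.     0.301]
```

>>> apply_moves(
  moves=[
    {"translation": [0,0,10],"delta_rot": [0,0,0.11],"hand": 1},
    {"translation": [0,0,20],"delta_rot": [0,0,0.22],"hand": 1},
    {"translation": [0,0,30],"delta_rot": [0,0,0.3],"hand": 1},
    {"translation": [0,0,40],"delta_rot": [0,0,0.3],"hand": 1},
    {"translation": [0,0,50],"delta_rot": [0,0,0.3],"hand": 1},
    {"translation": [0,0,60],"delta_rot": [0,0,0.3],"hand": 1},
    {"translation": [0,0,60],"delta_rot": [0,0,0.3],"hand": 1},
    {"translation": [0,0,60],"delta_rot": [0,0,0.3],"hand": 1},
  ],
)

```text
time: 3.5
eef_pos: [0.4152, -0.0747, 0.0903]
ee_rot: [[0.897, 0.443, -0.001], [0.443, -0.897, 0.0], [-0.0, -0.0, -1.0]]
ft_force: [-0.9, 0.8, 0.2]
finger_gap: 0.0856
grasp_force: 0.0
```

```bash
python3 -c "
from plan import *
s=robot.get_state();print(s['eef_pos'])
go((414.3,-76.6,50,-64.2))
cv2.imwrite('pics/hp.png',robot.grab_frame('scene')[:,:,::-1])"
```

```text
[ 0.41520497 -0.07471529  0.09032561]
(414.3, -76.6, 50, -64.2) T [-1.6  1.3 40.3] r [-0.     0.     0.008]
```

View pics/hp.png

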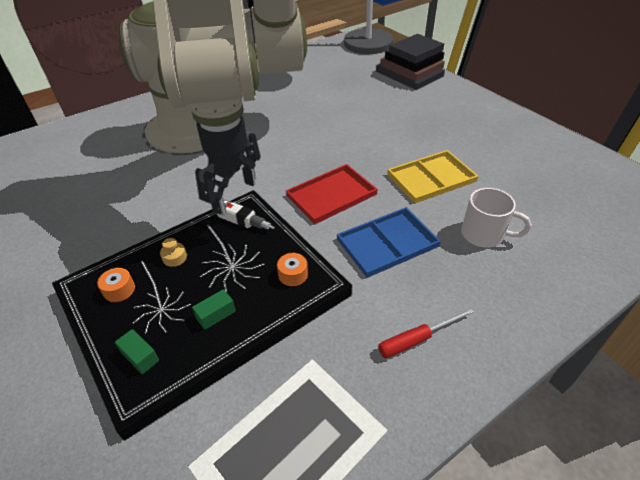

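The open fingers straddle the handpiece body near pixel (230,200). I'll descend and grip.

>>> apply_moves(
  moves=[
    {"translation": [-1.5,1.5,15],"delta_rot": [0,0,0.01],"hand": 1},
    {"translation": [-1.5,1.5,30],"delta_rot": [0,0,0.01],"hand": 1},
    {"translation": [-1.5,1.5,40],"delta_rot": [0,0,0.01],"hand": 1},
    {"translation": [-1.5,1.5,40],"delta_rot": [0,0,0.01],"hand": 1},
    {"translation": [-1.5,1.5,40],"delta_rot": [0,0,0.01],"hand": 0},
    {"translation": [-1.5,1.5,40],"delta_rot": [0,0,0.01],"hand": 0},
    {"translation": [-1.5,1.5,40],"delta_rot": [0,0,0.01],"hand": 0},
    {"translation": [-1.5,1.5,40],"delta_rot": [0,0,0.01],"hand": 0},
  ],
  newtons=50,
)

```text
time: 4.22
eef_pos: [0.4149, -0.0769, 0.051]
ee_rot: [[0.901, 0.434, 0.001], [0.434, -0.901, -0.001], [0.001, 0.001, -1.0]]
ft_force: [-0.4, -0.1, -1.0]
finger_gap: 0.0385
grasp_force: 0.0
```

>>> apply_moves(
  moves=[
    {"translation": [0,0,0],"delta_rot": [0,0,0],"hand": 0},
    {"translation": [0,0,0],"delta_rot": [0,0,0],"hand": 0},
    {"translation": [0,0,0],"delta_rot": [0,0,0],"hand": 0},
    {"translation": [0,0,-5],"delta_rot": [0,0,0],"hand": 0},
    {"translation": [0,0,-15],"delta_rot": [0,0,0],"hand": 0},
    {"translation": [0,0,-35],"delta_rot": [0,0,0],"hand": 0},
    {"translation": [0,0,-60],"delta_rot": [0,0,0],"hand": 0},
    {"translation": [0,0,-60],"delta_rot": [0,0,0],"hand": 0},
  ],
)

```text
time: 4.88
eef_pos: [0.4162, -0.0774, 0.1139]
ee_rot: [[0.901, 0.434, 0.006], [0.434, -0.901, -0.003], [0.004, 0.005, -1.0]]
ft_force: [1.1, -0.6, -2.0]
finger_gap: 0.0271
grasp_force: 49.6
```

```bash
python3 -c "
from plan import *
go((431.1,114,110,-1.2),(431.1,114,60,-1.2))
cv2.imwrite('pics/hp2.png',robot.grab_frame('scene')[100:340,60:420,::-1])"
```

```text
(431.1, 114, 110, -1.2) T [  96.5 -166.     3.4] r [ 7.000e-03 -1.000e-03 -1.101e+00]
(431.1, 114, 60, -1.2) T [  96.3 -166.2   53.4] r [ 7.000e-03 -1.000e-03 -1.101e+00]
```

View pics/hp2.png

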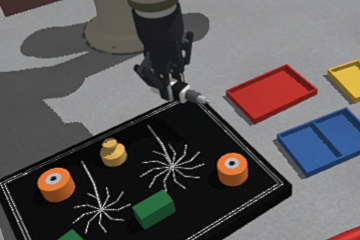

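The handpiece is held (gap 27 mm) and lifted clear. I'll carry it to red.

>>> apply_moves(
  moves=[
    {"translation": [13,-22,0],"delta_rot": [0,0,-0.12],"hand": 0},
    {"translation": [26,-44,0],"delta_rot": [0,0,-0.24],"hand": 0},
    {"translation": [39,-66,0],"delta_rot": [0,0,-0.36],"hand": 0},
    {"translation": [52,-88,0],"delta_rot": [0,0,-0.48],"hand": 0},
    {"translation": [65,-110,0],"delta_rot": [0,0,-0.6],"hand": 0},
    {"translation": [76,-130,2],"delta_rot": [0,0,-0.72],"hand": 0},
    {"translation": [87,-150,3],"delta_rot": [0,0,-0.84],"hand": 0},
    {"translation": [96,-166,3],"delta_rot": [0,0,-0.96],"hand": 0},
  ],
)

```text
time: 5.6
eef_pos: [0.4281, 0.116, 0.1061]
ee_rot: [[0.155, 0.988, -0.002], [0.988, -0.155, 0.0], [-0.0, -0.002, -1.0]]
ft_force: [0.6, -1.4, -1.8]
finger_gap: 0.0273
grasp_force: 49.6
```

```bash
python3 -c "
from plan import *
print(robot.get_state()['eef_pos'])
go((431.1,114,60,-1.2))"
```

```text
[0.42811659 0.11600311 0.10607639]
(431.1, 114, 60, -1.2) T [-1.5  3.4 46.1] r [-0.002  0.    -0.134]
```

>>> apply_moves(
  moves=[
    {"translation": [0,2,8],"delta_rot": [0,0,-0.07],"hand": 0},
    {"translation": [0,2,16],"delta_rot": [0,0,-0.13],"hand": 0},
    {"translation": [0,2,26],"delta_rot": [0,0,-0.13],"hand": 0},
    {"translation": [0,2,36],"delta_rot": [0,0,-0.13],"hand": 0},
    {"translation": [0,2,46],"delta_rot": [0,0,-0.13],"hand": 0},
    {"translation": [0,2,50],"delta_rot": [0,0,-0.13],"hand": 0},
    {"translation": [0,2,50],"delta_rot": [0,0,-0.13],"hand": 0},
    {"translation": [0,2,50],"delta_rot": [0,0,-0.13],"hand": 0},
  ],
)

```text
time: 6.27
eef_pos: [0.4308, 0.1142, 0.0571]
ee_rot: [[0.032, 0.999, -0.001], [0.999, -0.032, 0.0], [-0.0, -0.001, -1.0]]
ft_force: [0.3, -0.4, -1.5]
finger_gap: 0.0275
grasp_force: 49.6
```

```bash
python3 -c "
from plan import *
s=robot.get_state();print(s['eef_pos'],s['ft_force'])
go((431.1,114,27,-1.2))
cv2.imwrite('pics/hp3.png',cv2.resize(robot.grab_frame('scene')[120:260,220:420,::-1],None,fx=3,fy=3))"
```

```text
[0.43076642 0.11416742 0.05706727] [ 0.30103186 -0.37784604 -1.47925321]
(431.1, 114, 27, -1.2) T [-0.2  0.4 30.1] r [-0.001  0.    -0.011]
```

View pics/hp3.png

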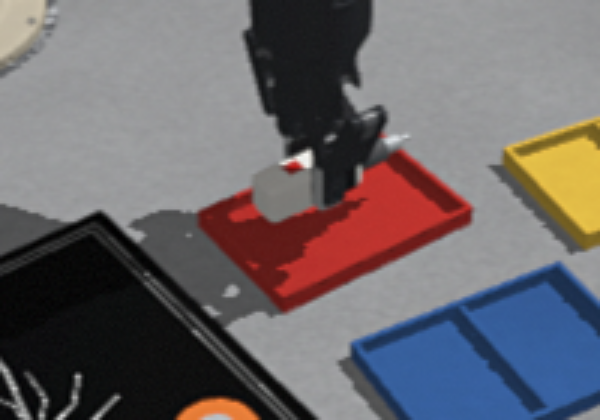

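The handpiece is over the red tray, level, and lined up with the long side. I'll descend gently.

>>> apply_moves(
  moves=[
    {"translation": [0,0,8],"delta_rot": [0,0,-0.01],"hand": 0},
    {"translation": [0,0,16],"delta_rot": [0,0,-0.01],"hand": 0},
    {"translation": [0,0,22],"delta_rot": [0,0,-0.01],"hand": 0},
    {"translation": [0,0,26],"delta_rot": [0,0,-0.01],"hand": 0},
    {"translation": [0,0,29],"delta_rot": [0,0,-0.01],"hand": 0},
    {"translation": [0,0,31],"delta_rot": [0,0,-0.01],"hand": 0},
    {"translation": [0,0,31],"delta_rot": [0,0,-0.01],"hand": 0},
    {"translation": [0,0,31],"delta_rot": [0,0,-0.01],"hand": 0},
  ],
)

```text
time: 6.98
eef_pos: [0.4311, 0.1141, 0.0263]
ee_rot: [[0.022, 1.0, 0.0], [1.0, -0.022, 0.0], [0.0, 0.0, -1.0]]
ft_force: [-0.0, 0.8, -1.9]
finger_gap: 0.0269
grasp_force: 49.7
```

>>> apply_moves(
  moves=[
    {"translation": [0,0,0.5],"delta_rot": [0,0,0],"hand": 0},
    {"translation": [0,0,1],"delta_rot": [0,0,0],"hand": 0},
    {"translation": [0,0,1.5],"delta_rot": [0,0,0],"hand": 0},
    {"translation": [0,0,1.5],"delta_rot": [0,0,0],"hand": 0},
    {"translation": [0,0,1.5],"delta_rot": [0,0,0],"hand": 0.6},
    {"translation": [0,0,1.5],"delta_rot": [0,0,0],"hand": 0.6},
    {"translation": [0,0,1.5],"delta_rot": [0,0,0],"hand": 0.6},
    {"translation": [0,0,1.5],"delta_rot": [0,0,0],"hand": 0.6},
  ],
)

```text
time: 7.65
eef_pos: [0.4311, 0.1142, 0.0249]
ee_rot: [[0.022, 1.0, 0.0], [1.0, -0.022, 0.0], [0.0, 0.0, -1.0]]
ft_force: [-0.0, 0.2, -0.5]
finger_gap: 0.0514
grasp_force: 0.0
```

>>> apply_moves(
  moves=[
    {"translation": [0,0,0],"delta_rot": [0,0,0],"hand": 0.6},
    {"translation": [0,0,-5],"delta_rot": [0,0,0],"hand": 0.6},
    {"translation": [0,0,-15],"delta_rot": [0,0,0],"hand": 0.6},
    {"translation": [0,0,-35],"delta_rot": [0,0,0],"hand": 0.6},
    {"translation": [0,0,-60],"delta_rot": [0,0,0],"hand": 1},
    {"translation": [0,0,-90],"delta_rot": [0,0,0],"hand": 1},
    {"translation": [0,0,-100],"delta_rot": [0,0,0],"hand": 1},
    {"translation": [0,0,-100],"delta_rot": [0,0,0],"hand": 1},
  ],
)

```text
time: 8.32
eef_pos: [0.4322, 0.1142, 0.1274]
ee_rot: [[0.022, 1.0, 0.005], [1.0, -0.022, -0.0], [0.0, 0.005, -1.0]]
ft_force: [0.7, -0.0, 0.0]
finger_gap: 0.0854
grasp_force: 0.0
```

```bash
python3 -c "
from plan import *
go((592.7,-65.3,100,-9.3))
cv2.imwrite('pics/hp4.png',cv2.resize(robot.grab_frame('scene')[120:260,220:420,::-1],None,fx=3,fy=3))"
```

```text
(592.7, -65.3, 100, -9.3) T [-176.   164.2   28.3] r [ 0.005 -0.     0.14 ]
```

View pics/hp4.png

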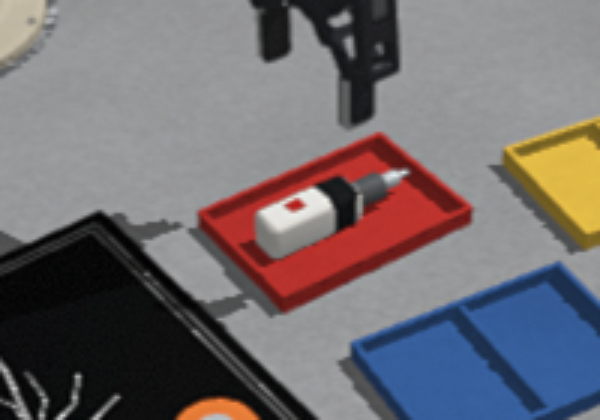

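The handpiece lies flat in the red tray. Wheel A is next.

>>> apply_moves(
  moves=[
    {"translation": [-26,24,0],"delta_rot": [0,0,0.03],"hand": 1},
    {"translation": [-52,48,0],"delta_rot": [0,0,0.06],"hand": 1},
    {"translation": [-78,72,0],"delta_rot": [0,0,0.1],"hand": 1},
    {"translation": [-104,97,6],"delta_rot": [0,0,0.14],"hand": 1},
    {"translation": [-130,121,12],"delta_rot": [0,0,0.14],"hand": 1},
    {"translation": [-156,146,18],"delta_rot": [0,0,0.14],"hand": 1},
    {"translation": [-176,165,25],"delta_rot": [0,0,0.14],"hand": 1},
    {"translation": [-176,165,25],"delta_rot": [0,0,0.14],"hand": 1},
  ],
)

```text
time: 9.03
eef_pos: [0.5932, -0.069, 0.0965]
ee_rot: [[0.165, 0.986, -0.003], [0.986, -0.165, 0.0], [-0.0, -0.003, -1.0]]
ft_force: [0.9, -0.6, -0.3]
finger_gap: 0.0855
grasp_force: 0.0
```

>>> apply_moves(
  moves=[
    {"translation": [0,0,5],"delta_rot": [0,0,0],"hand": 1},
    {"translation": [0,0,10],"delta_rot": [0,0,0],"hand": 1},
    {"translation": [0,0,10],"delta_rot": [0,0,0],"hand": 1},
    {"translation": [0,0,10],"delta_rot": [0,0,0],"hand": 1},
    {"translation": [0,0,10],"delta_rot": [0,0,0],"hand": 1},
    {"translation": [0,0,10],"delta_rot": [0,0,0],"hand": 1},
    {"translation": [0,0,10],"delta_rot": [0,0,0],"hand": 1},
    {"translation": [0,0,10],"delta_rot": [0,0,0],"hand": 1},
  ],
)

```text
time: 9.7
eef_pos: [0.5921, -0.0653, 0.09]
ee_rot: [[0.161, 0.987, 0.0], [0.987, -0.161, -0.0], [-0.0, 0.0, -1.0]]
ft_force: [0.1, 0.3, -0.0]
finger_gap: 0.0855
grasp_force: 0.0
```

```bash
python3 -c "
from plan import *
print(robot.get_state()['eef_pos'])
go((592.7,-65.3,50,-9.3))"
```

```text
[ 0.59213047 -0.06529204  0.09003949]
(592.7, -65.3, 50, -9.3) T [ 0.1  0.5 40. ] r [0.    0.    0.001]
```

>>> apply_moves(
  moves=[
    {"translation": [0,0.5,15],"delta_rot": [0,0,0],"hand": 1},
    {"translation": [0,0.5,30],"delta_rot": [0,0,0],"hand": 1},
    {"translation": [0,0.5,40],"delta_rot": [0,0,0],"hand": 1},
    {"translation": [0,0.5,40],"delta_rot": [0,0,0],"hand": 0},
    {"translation": [0,0.5,40],"delta_rot": [0,0,0],"hand": 0},
    {"translation": [0,0.5,40],"delta_rot": [0,0,0],"hand": 0},
    {"translation": [0,0.5,40],"delta_rot": [0,0,0],"hand": 0},
    {"translation": [0,0.5,40],"delta_rot": [0,0,0],"hand": 0},
  ],
)

```text
time: 10.37
eef_pos: [0.5932, -0.0657, 0.051]
ee_rot: [[0.161, 0.987, 0.002], [0.987, -0.161, -0.001], [-0.0, 0.002, -1.0]]
ft_force: [0.6, 1.0, 4.0]
finger_gap: 0.0485
grasp_force: 52.1
```

>>> apply_moves(
  moves=[
    {"translation": [0,0,0],"delta_rot": [0,0,0],"hand": 0},
    {"translation": [0,0,0],"delta_rot": [0,0,0],"hand": 0},
    {"translation": [0,0,-5],"delta_rot": [0,0,0],"hand": 0},
    {"translation": [0,0,-15],"delta_rot": [0,0,0],"hand": 0},
    {"translation": [0,0,-35],"delta_rot": [0,0,0],"hand": 0},
    {"translation": [0,0,-60],"delta_rot": [0,0,0],"hand": 0},
    {"translation": [0,0,-70],"delta_rot": [0,0,0],"hand": 0},
    {"translation": [0,0,-70],"delta_rot": [0,0,0],"hand": 0},
  ],
)

```text
time: 11.03
eef_pos: [0.5937, -0.0658, 0.1226]
ee_rot: [[0.161, 0.987, 0.005], [0.987, -0.161, -0.002], [-0.001, 0.005, -1.0]]
ft_force: [-0.8, -0.3, -0.7]
finger_gap: 0.0487
grasp_force: 51.8
```

```bash
python3 -c "
from plan import *
print(robot.get_state()['eef_pos'])
A=(592.7,-65.3,120,-9.3)
go((521.8,381.1,120,-9.3),start=A)
go((449.3,-317.1,110,-9.3),start=(521.8,381.1,120,-9.3))
go((509.2,304.1,120,-9.3),start=(449.3,-317.1,120,-9.3))"
```

```text
[ 0.59368    -0.06578435  0.12263791]
(521.8, 381.1, 120, -9.3) T [ 429.1 -142.1    0. ] r [0. 0. 0.]
(449.3, -317.1, 110, -9.3) T [-700.7   41.3   10. ] r [0. 0. 0.]
(509.2, 304.1, 120, -9.3) T [622.7 -41.3   0. ] r [0. 0. 0.]
```

>>> apply_moves(
  moves=[
    {"translation": [18,-6,0],"delta_rot": [0,0,0],"hand": 0},
    {"translation": [45,-15,0],"delta_rot": [0,0,0],"hand": 0},
    {"translation": [75,-25,0],"delta_rot": [0,0,0],"hand": 0},
    {"translation": [105,-35,0],"delta_rot": [0,0,0],"hand": 0},
    {"translation": [135,-45,0],"delta_rot": [0,0,0],"hand": 0},
    {"translation": [165,-55,0],"delta_rot": [0,0,0],"hand": 0},
    {"translation": [195,-65,0],"delta_rot": [0,0,0],"hand": 0},
    {"translation": [225,-75,0],"delta_rot": [0,0,0],"hand": 0},
  ],
)

```text
time: 11.7
eef_pos: [0.5538, 0.17, 0.1185]
ee_rot: [[0.161, 0.987, -0.002], [0.987, -0.161, -0.0], [-0.001, -0.002, -1.0]]
ft_force: [0.5, -0.2, -0.6]
finger_gap: 0.0488
grasp_force: 51.9
```

>>> apply_moves(
  moves=[
    {"translation": [30,-10,0],"delta_rot": [0,0,0],"hand": 0},
    {"translation": [60,-20,0],"delta_rot": [0,0,0],"hand": 0},
    {"translation": [90,-30,0],"delta_rot": [0,0,0],"hand": 0},
    {"translation": [120,-40,0],"delta_rot": [0,0,0],"hand": 0},
    {"translation": [150,-50,0],"delta_rot": [0,0,0],"hand": 0},
    {"translation": [180,-60,0],"delta_rot": [0,0,0],"hand": 0},
    {"translation": [204,-67,0],"delta_rot": [0,0,0],"hand": 0},
    {"translation": [204,-67,0],"delta_rot": [0,0,0],"hand": 0},
  ],
)

```text
time: 12.37
eef_pos: [0.5196, 0.3846, 0.1181]
ee_rot: [[0.157, 0.988, -0.002], [0.988, -0.157, 0.0], [-0.0, -0.002, -1.0]]
ft_force: [0.7, 0.8, -1.8]
finger_gap: 0.0487
grasp_force: 51.9
```

>>> apply_moves(
  moves=[
    {"translation": [0,0,10],"delta_rot": [0,0,0],"hand": 0},
    {"translation": [0,0,25],"delta_rot": [0,0,0],"hand": 0},
    {"translation": [0,0,40],"delta_rot": [0,0,0],"hand": 0},
    {"translation": [0,0,55],"delta_rot": [0,0,0],"hand": 0},
    {"translation": [0,0,60],"delta_rot": [0,0,0],"hand": 0},
    {"translation": [0,0,60],"delta_rot": [0,0,0],"hand": 0},
    {"translation": [0,0,60],"delta_rot": [0,0,0],"hand": 0},
    {"translation": [0,0,60],"delta_rot": [0,0,0],"hand": 0},
  ],
)

```text
time: 13.03
eef_pos: [0.5222, 0.3806, 0.0605]
ee_rot: [[0.162, 0.987, 0.001], [0.987, -0.162, 0.001], [0.001, 0.001, -1.0]]
ft_force: [0.3, -0.2, -0.2]
finger_gap: 0.0482
grasp_force: 51.9
```

```bash
python3 -c "
from plan import *
print(robot.get_state()['eef_pos'])
go((521.8,381.1,25,-9.3))
cv2.imwrite('pics/w1.png',cv2.resize(robot.grab_frame('scene')[80:260,360:560,::-1],None,fx=3,fy=3))"
```

```text
[0.52215788 0.38059745 0.06054514]
(521.8, 381.1, 25, -9.3) T [ 0.4 -0.5 35.5] r [ 0.001 -0.001 -0.   ]
```

View pics/w1.png

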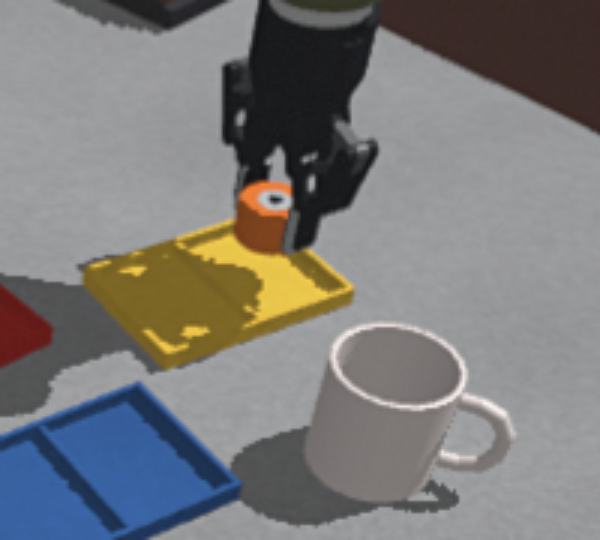

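The wheel is level over the far yellow bay, so I'll lower and release it.

>>> apply_moves(
  moves=[
    {"translation": [0,0,10],"delta_rot": [0,0,0],"hand": 0},
    {"translation": [0,0,20],"delta_rot": [0,0,0],"hand": 0},
    {"translation": [0,0,27],"delta_rot": [0,0,0],"hand": 0},
    {"translation": [0,0,31],"delta_rot": [0,0,0],"hand": 0},
    {"translation": [0,0,33],"delta_rot": [0,0,0],"hand": 0},
    {"translation": [0,0,35],"delta_rot": [0,0,0],"hand": 0},
    {"translation": [0,0,35.5],"delta_rot": [0,0,0],"hand": 0},
    {"translation": [0,0,35.5],"delta_rot": [0,0,0],"hand": 0},
  ],
)

```text
time: 13.75
eef_pos: [0.5218, 0.3809, 0.025]
ee_rot: [[0.161, 0.987, 0.0], [0.987, -0.161, 0.0], [0.0, 0.0, -1.0]]
ft_force: [-2.9, -0.6, 4.3]
finger_gap: 0.0488
grasp_force: 52.1
```

>>> apply_moves(
  moves=[
    {"translation": [0,0,0],"delta_rot": [0,0,0],"hand": 0.72},
    {"translation": [0,0,0],"delta_rot": [0,0,0],"hand": 0.72},
    {"translation": [0,0,0],"delta_rot": [0,0,0],"hand": 0.72},
    {"translation": [0,0,0],"delta_rot": [0,0,0],"hand": 0.72},
    {"translation": [0,0,-10],"delta_rot": [0,0,0],"hand": 0.72},
    {"translation": [0,0,-30],"delta_rot": [0,0,0],"hand": 0.72},
    {"translation": [0,0,-60],"delta_rot": [0,0,0],"hand": 1},
    {"translation": [0,0,-90],"delta_rot": [0,0,0],"hand": 1},
  ],
)

```text
time: 14.42
eef_pos: [0.5214, 0.3806, 0.1156]
ee_rot: [[0.161, 0.987, -0.001], [0.987, -0.161, -0.0], [-0.001, -0.001, -1.0]]
ft_force: [0.3, 0.5, 0.7]
finger_gap: 0.0829
grasp_force: 0.0
```

```bash
python3 -c "
from plan import *
s=robot.get_state();print(s['eef_pos'])
go((449.3,-317.1,110,-9.3),start=(521.8,381.1,115,-9.3))"
```

```text
[0.52135879 0.38060283 0.11564095]
(449.3, -317.1, 110, -9.3) T [-700.7   41.3    5. ] r [0. 0. 0.]
```

>>> apply_moves(
  moves=[
    {"translation": [-36,2,0],"delta_rot": [0,0,0],"hand": 1},
    {"translation": [-72,4,0],"delta_rot": [0,0,0],"hand": 1},
    {"translation": [-108,6,0],"delta_rot": [0,0,0],"hand": 1},
    {"translation": [-144,8,0],"delta_rot": [0,0,0],"hand": 1},
    {"translation": [-180,11,0],"delta_rot": [0,0,0],"hand": 1},
    {"translation": [-216,13,0],"delta_rot": [0,0,0],"hand": 1},
    {"translation": [-252,15,0],"delta_rot": [0,0,0],"hand": 1},
    {"translation": [-288,17,0],"delta_rot": [0,0,0],"hand": 1},
  ],
)

```text
time: 15.08
eef_pos: [0.4917, 0.0922, 0.1152]
ee_rot: [[0.161, 0.987, 0.001], [0.987, -0.161, -0.0], [0.0, 0.001, -1.0]]
ft_force: [0.8, -0.1, -1.2]
finger_gap: 0.0853
grasp_force: 0.0
```

>>> apply_moves(
  moves=[
    {"translation": [-36,2,0],"delta_rot": [0,0,0],"hand": 1},
    {"translation": [-72,4,0],"delta_rot": [0,0,0],"hand": 1},
    {"translation": [-108,6,0],"delta_rot": [0,0,0],"hand": 1},
    {"translation": [-144,8,0],"delta_rot": [0,0,0],"hand": 1},
    {"translation": [-180,11,0],"delta_rot": [0,0,0],"hand": 1},
    {"translation": [-216,13,0],"delta_rot": [0,0,0],"hand": 1},
    {"translation": [-252,15,0],"delta_rot": [0,0,0],"hand": 1},
    {"translation": [-288,17,0],"delta_rot": [0,0,0],"hand": 1},
  ],
)

```text
time: 15.75
eef_pos: [0.462, -0.1951, 0.1152]
ee_rot: [[0.161, 0.987, 0.001], [0.987, -0.161, -0.001], [-0.001, 0.001, -1.0]]
ft_force: [0.8, -0.3, 0.3]
finger_gap: 0.0852
grasp_force: 0.0
```

>>> apply_moves(
  moves=[
    {"translation": [-36,2,0],"delta_rot": [0,0,0],"hand": 1},
    {"translation": [-72,4,0],"delta_rot": [0,0,0],"hand": 1},
    {"translation": [-105,6,0],"delta_rot": [0,0,0],"hand": 1},
    {"translation": [-125,7,0],"delta_rot": [0,0,0],"hand": 1},
    {"translation": [-125,7,5],"delta_rot": [0,0,0],"hand": 1},
    {"translation": [-125,7,15],"delta_rot": [0,0,0],"hand": 1},
    {"translation": [-125,7,15],"delta_rot": [0,0,0],"hand": 1},
    {"translation": [-125,7,15],"delta_rot": [0,0,0],"hand": 1},
  ],
)

```text
time: 16.42
eef_pos: [0.449, -0.3164, 0.0988]
ee_rot: [[0.16, 0.987, -0.001], [0.987, -0.16, 0.001], [0.001, -0.001, -1.0]]
ft_force: [0.1, 0.6, 0.7]
finger_gap: 0.0854
grasp_force: 0.0
```

```bash
python3 -c "
from plan import *
s=robot.get_state();print(s['eef_pos'])
go((449.3,-317.1,50,-9.3))"
```

```text
[ 0.44900776 -0.3163758   0.09882857]
(449.3, -317.1, 50, -9.3) T [-0.7  0.5 48.8] r [-0.001 -0.001  0.001]
```

>>> apply_moves(
  moves=[
    {"translation": [-0.5,0.5,18],"delta_rot": [0,0,0],"hand": 1},
    {"translation": [-0.5,0.5,36],"delta_rot": [0,0,0],"hand": 1},
    {"translation": [-0.5,0.5,49],"delta_rot": [0,0,0],"hand": 1},
    {"translation": [-0.5,0.5,49],"delta_rot": [0,0,0],"hand": 1},
    {"translation": [-0.5,0.5,49],"delta_rot": [0,0,0],"hand": 0},
    {"translation": [-0.5,0.5,49],"delta_rot": [0,0,0],"hand": 0},
    {"translation": [-0.5,0.5,49],"delta_rot": [0,0,0],"hand": 0},
    {"translation": [-0.5,0.5,49],"delta_rot": [0,0,0],"hand": 0},
  ],
)

```text
time: 17.08
eef_pos: [0.45, -0.3185, 0.0517]
ee_rot: [[0.161, 0.987, 0.001], [0.987, -0.161, -0.001], [-0.001, 0.002, -1.0]]
ft_force: [-0.7, 2.1, 5.7]
finger_gap: 0.0488
grasp_force: 51.5
```

>>> apply_moves(
  moves=[
    {"translation": [0,0,0],"delta_rot": [0,0,0],"hand": 0},
    {"translation": [0,0,0],"delta_rot": [0,0,0],"hand": 0},
    {"translation": [0,0,-5],"delta_rot": [0,0,0],"hand": 0},
    {"translation": [0,0,-15],"delta_rot": [0,0,0],"hand": 0},
    {"translation": [0,0,-35],"delta_rot": [0,0,0],"hand": 0},
    {"translation": [0,0,-60],"delta_rot": [0,0,0],"hand": 0},
    {"translation": [0,0,-70],"delta_rot": [0,0,0],"hand": 0},
    {"translation": [0,0,-70],"delta_rot": [0,0,0],"hand": 0},
  ],
)

```text
time: 17.75
eef_pos: [0.4503, -0.3191, 0.1232]
ee_rot: [[0.161, 0.987, 0.004], [0.987, -0.161, -0.004], [-0.003, 0.004, -1.0]]
ft_force: [-0.3, 0.1, -1.7]
finger_gap: 0.0489
grasp_force: 52.0
```

>>> apply_moves(
  moves=[
    {"translation": [15,-1,0],"delta_rot": [0,0,0],"hand": 0},
    {"translation": [45,-3,0],"delta_rot": [0,0,0],"hand": 0},
    {"translation": [75,-5,0],"delta_rot": [0,0,0],"hand": 0},
    {"translation": [105,-7,0],"delta_rot": [0,0,0],"hand": 0},
    {"translation": [135,-9,0],"delta_rot": [0,0,0],"hand": 0},
    {"translation": [165,-11,0],"delta_rot": [0,0,0],"hand": 0},
    {"translation": [195,-13,0],"delta_rot": [0,0,0],"hand": 0},
    {"translation": [225,-15,0],"delta_rot": [0,0,0],"hand": 0},
  ],
)

```text
time: 18.42
eef_pos: [0.4699, -0.0913, 0.119]
ee_rot: [[0.161, 0.987, -0.002], [0.987, -0.161, 0.001], [0.001, -0.002, -1.0]]
ft_force: [0.1, -0.0, -0.4]
finger_gap: 0.0485
grasp_force: 52.0
```

>>> apply_moves(
  moves=[
    {"translation": [30,-2,0],"delta_rot": [0,0,0],"hand": 0},
    {"translation": [60,-4,0],"delta_rot": [0,0,0],"hand": 0},
    {"translation": [90,-6,0],"delta_rot": [0,0,0],"hand": 0},
    {"translation": [120,-8,0],"delta_rot": [0,0,0],"hand": 0},
    {"translation": [150,-10,0],"delta_rot": [0,0,0],"hand": 0},
    {"translation": [180,-12,0],"delta_rot": [0,0,0],"hand": 0},
    {"translation": [210,-14,0],"delta_rot": [0,0,0],"hand": 0},
    {"translation": [240,-16,0],"delta_rot": [0,0,0],"hand": 0},
  ],
)

```text
time: 19.08
eef_pos: [0.4924, 0.1477, 0.1189]
ee_rot: [[0.161, 0.987, -0.003], [0.987, -0.161, -0.0], [-0.001, -0.003, -1.0]]
ft_force: [1.3, 0.5, -2.8]
finger_gap: 0.0484
grasp_force: 52.0
```

>>> apply_moves(
  moves=[
    {"translation": [30,-2,0],"delta_rot": [0,0,0],"hand": 0},
    {"translation": [60,-4,0],"delta_rot": [0,0,0],"hand": 0},
    {"translation": [90,-6,0],"delta_rot": [0,0,0],"hand": 0},
    {"translation": [120,-8,0],"delta_rot": [0,0,0],"hand": 0},
    {"translation": [145,-9,0],"delta_rot": [0,0,0],"hand": 0},
    {"translation": [158,-10,0],"delta_rot": [0,0,0],"hand": 0},
    {"translation": [158,-10,0],"delta_rot": [0,0,0],"hand": 0},
    {"translation": [158,-10,0],"delta_rot": [0,0,0],"hand": 0},
  ],
)

```text
time: 19.75
eef_pos: [0.5082, 0.3036, 0.1188]
ee_rot: [[0.16, 0.987, -0.003], [0.987, -0.16, -0.001], [-0.001, -0.002, -1.0]]
ft_force: [-0.1, -0.2, -1.4]
finger_gap: 0.0485
grasp_force: 52.0
```

```bash
python3 -c "
from plan import *
s=robot.get_state();print(s['eef_pos'],s['qvel'])
go((509.2,304.1,60,-9.3))"
```

```text
[0.50817923 0.30356655 0.11879088] [-0.03062512 -0.01672759  0.00987245 -0.00319367  0.00199039 -0.00785546]
(509.2, 304.1, 60, -9.3) T [ 0.8  1.1 58.8] r [-0.002  0.001  0.002]
```

>>> apply_moves(
  moves=[
    {"translation": [0,1,10],"delta_rot": [0,0,0],"hand": 0},
    {"translation": [0,1,25],"delta_rot": [0,0,0],"hand": 0},
    {"translation": [0,1,40],"delta_rot": [0,0,0],"hand": 0},
    {"translation": [0,1,55],"delta_rot": [0,0,0],"hand": 0},
    {"translation": [0,1,65],"delta_rot": [0,0,0],"hand": 0},
    {"translation": [0,1,75],"delta_rot": [0,0,0],"hand": 0},
    {"translation": [0,1,80],"delta_rot": [0,0,0],"hand": 0},
    {"translation": [0,1,80],"delta_rot": [0,0,0],"hand": 0},
  ],
)

```text
time: 20.42
eef_pos: [0.51, 0.3026, 0.0391]
ee_rot: [[0.162, 0.987, -0.002], [0.987, -0.162, -0.001], [-0.001, -0.002, -1.0]]
ft_force: [0.4, 0.9, -1.1]
finger_gap: 0.0485
grasp_force: 52.0
```

```bash
python3 -c "
from plan import *
go((509.2,304.1,25,-9.3))
cv2.imwrite('pics/w2.png',cv2.resize(robot.grab_frame('scene')[80:260,360:560,::-1],None,fx=3,fy=3))"
```

```text
(509.2, 304.1, 25, -9.3) T [ 1.4 -1.  14.1] r [-0.002  0.001 -0.   ]
```

View pics/w2.png

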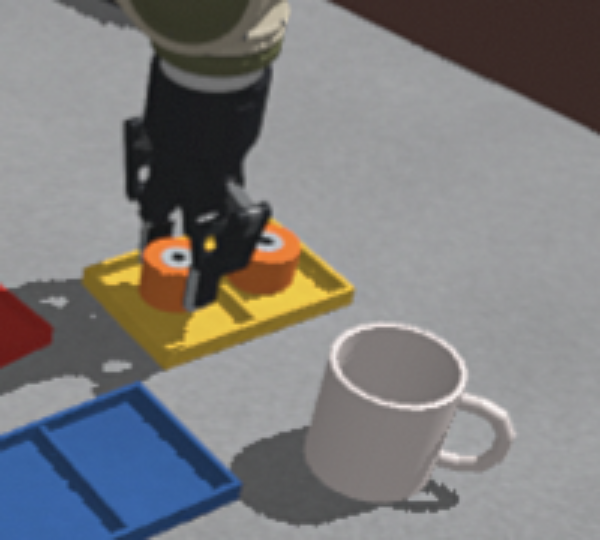

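Wheel A sits flat in the far bay, and wheel B is over the near bay. I'll lower and release it.

>>> apply_moves(
  moves=[
    {"translation": [0.5,-0.5,5],"delta_rot": [0,0,0],"hand": 0},
    {"translation": [0.5,-0.5,9],"delta_rot": [0,0,0],"hand": 0},
    {"translation": [0.5,-0.5,12],"delta_rot": [0,0,0],"hand": 0},
    {"translation": [0.5,-0.5,13.5],"delta_rot": [0,0,0],"hand": 0},
    {"translation": [0.5,-0.5,14],"delta_rot": [0,0,0],"hand": 0},
    {"translation": [0.5,-0.5,14],"delta_rot": [0,0,0],"hand": 0},
    {"translation": [0.5,-0.5,14],"delta_rot": [0,0,0],"hand": 0},
    {"translation": [0.5,-0.5,14],"delta_rot": [0,0,0],"hand": 0},
  ],
)

```text
time: 21.13
eef_pos: [0.5102, 0.3037, 0.0265]
ee_rot: [[0.161, 0.987, 0.0], [0.987, -0.161, 0.0], [0.0, 0.0, -1.0]]
ft_force: [-0.6, -0.1, -2.0]
finger_gap: 0.0487
grasp_force: 52.0
```

>>> apply_moves(
  moves=[
    {"translation": [0,0,0],"delta_rot": [0,0,0],"hand": 0.72},
    {"translation": [0,0,0],"delta_rot": [0,0,0],"hand": 0.72},
    {"translation": [0,0,0],"delta_rot": [0,0,0],"hand": 0.72},
    {"translation": [0,0,0],"delta_rot": [0,0,0],"hand": 0.72},
    {"translation": [0,0,-10],"delta_rot": [0,0,0],"hand": 0.72},
    {"translation": [0,0,-30],"delta_rot": [0,0,0],"hand": 0.72},
    {"translation": [0,0,-60],"delta_rot": [0,0,0],"hand": 1},
    {"translation": [0,0,-90],"delta_rot": [0,0,0],"hand": 1},
  ],
)

```text
time: 21.8
eef_pos: [0.5097, 0.3035, 0.1178]
ee_rot: [[0.161, 0.987, -0.001], [0.987, -0.161, -0.0], [-0.0, -0.001, -1.0]]
ft_force: [-0.4, 0.5, -0.1]
finger_gap: 0.0831
grasp_force: 0.0
```

```bash
python3 -c "
from plan import *
print(robot.get_state()['eef_pos'])
go((589.4,-208.8,105,2.8))"
```

```text
[0.50973593 0.30349127 0.11777796]
(589.4, -208.8, 105, 2.8) T [-492.7  161.3   12.9] r [-0.001  0.    -0.211]
```

>>> apply_moves(
  moves=[
    {"translation": [-34,11,0],"delta_rot": [0,0,0],"hand": 1},
    {"translation": [-68,22,0],"delta_rot": [0,0,0],"hand": 1},
    {"translation": [-102,33,0],"delta_rot": [0,0,0],"hand": 1},
    {"translation": [-136,44,0],"delta_rot": [0,0,0],"hand": 1},
    {"translation": [-170,56,0],"delta_rot": [0,0,0],"hand": 1},
    {"translation": [-204,67,0],"delta_rot": [0,0,0],"hand": 1},
    {"translation": [-238,78,0],"delta_rot": [0,0,0],"hand": 1},
    {"translation": [-272,89,0],"delta_rot": [0,0,0],"hand": 1},
  ],
)

```text
time: 22.47
eef_pos: [0.5541, 0.0191, 0.1173]
ee_rot: [[0.161, 0.987, 0.001], [0.987, -0.161, -0.0], [0.0, 0.001, -1.0]]
ft_force: [0.0, 0.2, -0.3]
finger_gap: 0.0854
grasp_force: 0.0
```

>>> apply_moves(
  moves=[
    {"translation": [-35,11,0],"delta_rot": [0,0,-0.05],"hand": 1},
    {"translation": [-70,23,0],"delta_rot": [0,0,-0.1],"hand": 1},
    {"translation": [-105,34,0],"delta_rot": [0,0,-0.16],"hand": 1},
    {"translation": [-140,46,0],"delta_rot": [0,0,-0.21],"hand": 1},
    {"translation": [-175,57,0],"delta_rot": [0,0,-0.21],"hand": 1},
    {"translation": [-205,67,5],"delta_rot": [0,0,-0.21],"hand": 1},
    {"translation": [-221,72,13],"delta_rot": [0,0,-0.21],"hand": 1},
    {"translation": [-221,72,13],"delta_rot": [0,0,-0.21],"hand": 1},
  ],
)

```text
time: 23.13
eef_pos: [0.5889, -0.2117, 0.1021]
ee_rot: [[-0.045, 0.999, -0.001], [0.999, 0.045, 0.0], [0.0, -0.001, -1.0]]
ft_force: [-0.0, 0.5, -0.3]
finger_gap: 0.0853
grasp_force: 0.0
```

>>> apply_moves(
  moves=[
    {"translation": [0,0,10],"delta_rot": [0,0,0],"hand": 1},
    {"translation": [0,0,10],"delta_rot": [0,0,0],"hand": 1},
    {"translation": [0,0,10],"delta_rot": [0,0,0],"hand": 1},
    {"translation": [0,0,10],"delta_rot": [0,0,0],"hand": 1},
    {"translation": [0,0,10],"delta_rot": [0,0,0],"hand": 1},
    {"translation": [0,0,10],"delta_rot": [0,0,0],"hand": 1},
    {"translation": [0,0,10],"delta_rot": [0,0,0],"hand": 1},
    {"translation": [0,0,10],"delta_rot": [0,0,0],"hand": 1},
  ],
)

```text
time: 23.8
eef_pos: [0.5895, -0.2087, 0.0935]
ee_rot: [[-0.048, 0.999, 0.0], [0.999, 0.048, -0.0], [-0.0, 0.0, -1.0]]
ft_force: [-0.6, 0.3, -0.7]
finger_gap: 0.085
grasp_force: 0.0
```

```bash
python3 -c "
from plan import *
print(robot.get_state()['eef_pos'])
go((589.4,-208.8,50,2.8))"
```

```text
[ 0.58949855 -0.20873983  0.09348211]
(589.4, -208.8, 50, 2.8) T [-0.  -0.1 43.5] r [ 0.     0.    -0.001]
```

>>> apply_moves(
  moves=[
    {"translation": [0,0,16],"delta_rot": [0,0,0],"hand": 1},
    {"translation": [0,0,32],"delta_rot": [0,0,0],"hand": 1},
    {"translation": [0,0,43],"delta_rot": [0,0,0],"hand": 1},
    {"translation": [0,0,43],"delta_rot": [0,0,0],"hand": 0},
    {"translation": [0,0,43],"delta_rot": [0,0,0],"hand": 0},
    {"translation": [0,0,43],"delta_rot": [0,0,0],"hand": 0},
    {"translation": [0,0,43],"delta_rot": [0,0,0],"hand": 0},
    {"translation": [0,0,43],"delta_rot": [0,0,0],"hand": 0},
  ],
)

```text
time: 24.47
eef_pos: [0.5899, -0.2092, 0.0515]
ee_rot: [[-0.048, 0.999, 0.002], [0.999, 0.048, -0.001], [-0.001, 0.002, -1.0]]
ft_force: [0.7, -0.2, -1.2]
finger_gap: 0.0292
grasp_force: 50.4
```

>>> apply_moves(
  moves=[
    {"translation": [0,0,0],"delta_rot": [0,0,0],"hand": 0},
    {"translation": [0,0,0],"delta_rot": [0,0,0],"hand": 0},
    {"translation": [0,0,0],"delta_rot": [0,0,0],"hand": 0},
    {"translation": [0,0,-5],"delta_rot": [0,0,0],"hand": 0},
    {"translation": [0,0,-15],"delta_rot": [0,0,0],"hand": 0},
    {"translation": [0,0,-35],"delta_rot": [0,0,0],"hand": 0},
    {"translation": [0,0,-60],"delta_rot": [0,0,0],"hand": 0},
    {"translation": [0,0,-70],"delta_rot": [0,0,0],"hand": 0},
  ],
)

```text
time: 25.13
eef_pos: [0.5904, -0.2094, 0.124]
ee_rot: [[-0.048, 0.999, 0.004], [0.999, 0.048, -0.002], [-0.002, 0.004, -1.0]]
ft_force: [0.4, -0.1, -1.0]
finger_gap: 0.0291
grasp_force: 50.5
```

```bash
python3 -c "
from plan import *
print(robot.get_state()['eef_pos'])
go((614.5,173.2,120,-7.5),start=(589.4,-208.8,120,2.8))
go((591.,-332.4,105,-75.6),start=(614.5,173.2,115,-7.5))"
```

```text
[ 0.59036298 -0.20935269  0.12397396]
(614.5, 173.2, 120, -7.5) T [380.3  43.7   0. ] r [0.   0.   0.18]
(591.0, -332.4, 105, -75.6) T [-504.3   42.7   10. ] r [0.    0.    1.189]
```

>>> apply_moves(
  moves=[
    {"translation": [15,2,0],"delta_rot": [0,0,0],"hand": 0},
    {"translation": [43,5,0],"delta_rot": [0,0,0.02],"hand": 0},
    {"translation": [71,8,0],"delta_rot": [0,0,0.04],"hand": 0},
    {"translation": [99,11,0],"delta_rot": [0,0,0.06],"hand": 0},
    {"translation": [127,15,0],"delta_rot": [0,0,0.08],"hand": 0},
    {"translation": [155,18,0],"delta_rot": [0,0,0.1],"hand": 0},
    {"translation": [183,21,0],"delta_rot": [0,0,0.12],"hand": 0},
    {"translation": [211,24,0],"delta_rot": [0,0,0.14],"hand": 0},
  ],
)

```text
time: 25.8
eef_pos: [0.6024, 0.0054, 0.1192]
ee_rot: [[0.093, 0.996, -0.002], [0.996, -0.093, 0.001], [0.0, -0.002, -1.0]]
ft_force: [-0.0, 0.2, -1.1]
finger_gap: 0.0295
grasp_force: 50.5
```

```bash
python3 -c "
from plan import *
print(robot.get_state()['eef_pos'])
go((614.5,173.2,120,-7.5))"
```

```text
[0.6024358  0.00538116 0.11916631]
(614.5, 173.2, 120, -7.5) T [168.2  -3.5  -0.8] r [-0.002 -0.     0.038]
```

>>> apply_moves(
  moves=[
    {"translation": [28,-1,0],"delta_rot": [0,0,0.02],"hand": 0},
    {"translation": [56,-1,0],"delta_rot": [0,0,0.04],"hand": 0},
    {"translation": [84,-2,0],"delta_rot": [0,0,0.04],"hand": 0},
    {"translation": [112,-2,0],"delta_rot": [0,0,0.04],"hand": 0},
    {"translation": [140,-3,0],"delta_rot": [0,0,0.04],"hand": 0},
    {"translation": [160,-3,5],"delta_rot": [0,0,0.04],"hand": 0},
    {"translation": [169,-3,15],"delta_rot": [0,0,0.04],"hand": 0},
    {"translation": [169,-3,25],"delta_rot": [0,0,0.04],"hand": 0},
  ],
)

```text
time: 26.47
eef_pos: [0.615, 0.1737, 0.0937]
ee_rot: [[0.129, 0.992, -0.001], [0.992, -0.129, 0.0], [0.0, -0.001, -1.0]]
ft_force: [0.6, -0.0, -1.1]
finger_gap: 0.0292
grasp_force: 50.5
```

>>> apply_moves(
  moves=[
    {"translation": [0,0,10],"delta_rot": [0,0,0],"hand": 0},
    {"translation": [0,0,20],"delta_rot": [0,0,0],"hand": 0},
    {"translation": [0,0,30],"delta_rot": [0,0,0],"hand": 0},
    {"translation": [0,0,40],"delta_rot": [0,0,0],"hand": 0},
    {"translation": [0,0,45],"delta_rot": [0,0,0],"hand": 0},
    {"translation": [0,0,45],"delta_rot": [0,0,0],"hand": 0},
    {"translation": [0,0,45],"delta_rot": [0,0,0],"hand": 0},
    {"translation": [0,0,45],"delta_rot": [0,0,0],"hand": 0},
  ],
)

```text
time: 27.13
eef_pos: [0.6162, 0.1715, 0.0509]
ee_rot: [[0.132, 0.991, 0.001], [0.991, -0.132, 0.0], [0.0, 0.001, -1.0]]
ft_force: [0.3, -1.1, -0.4]
finger_gap: 0.0295
grasp_force: 50.5
```

```bash
python3 -c "
from plan import *
print(robot.get_state()['eef_pos'])
go((614.5,173.2,25,-7.5))
cv2.imwrite('pics/br1.png',cv2.resize(robot.grab_frame('scene')[120:320,300:540,::-1],None,fx=2.5,fy=2.5))"
```

```text
[0.61617844 0.1715279  0.0508657 ]
(614.5, 173.2, 25, -7.5) T [ 1.4 -1.9 25.9] r [ 0.001 -0.    -0.001]
```

View pics/br1.png

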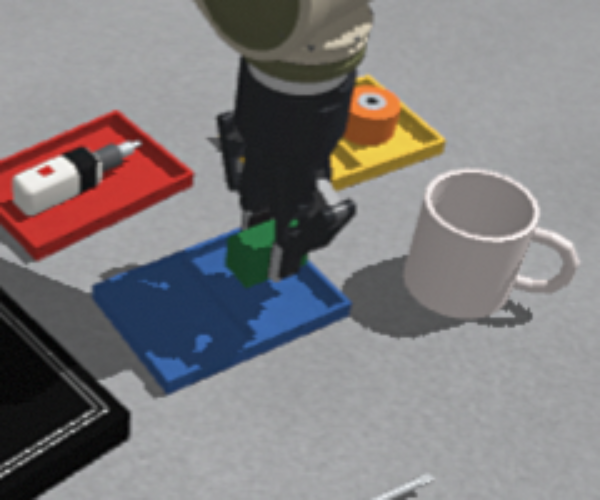

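The brick is over the far blue bay with its long side along y. I'll lower, release and lift.

>>> apply_moves(
  moves=[
    {"translation": [1,-2,8],"delta_rot": [0,0,0],"hand": 0},
    {"translation": [1,-2,15],"delta_rot": [0,0,0],"hand": 0},
    {"translation": [1,-2,20],"delta_rot": [0,0,0],"hand": 0},
    {"translation": [1,-2,23],"delta_rot": [0,0,0],"hand": 0},
    {"translation": [1,-2,25],"delta_rot": [0,0,0],"hand": 0},
    {"translation": [1,-2,25.5],"delta_rot": [0,0,0],"hand": 0},
    {"translation": [1,-2,25.5],"delta_rot": [0,0,0],"hand": 0},
    {"translation": [1,-2,25.5],"delta_rot": [0,0,0],"hand": 0},
  ],
)

```text
time: 27.85
eef_pos: [0.6139, 0.1729, 0.0254]
ee_rot: [[0.132, 0.991, -0.0], [0.991, -0.132, -0.0], [-0.0, -0.0, -1.0]]
ft_force: [-4.1, -0.9, 5.6]
finger_gap: 0.0293
grasp_force: 51.2
```

>>> apply_moves(
  moves=[
    {"translation": [0,0,0],"delta_rot": [0,0,0],"hand": 0.55},
    {"translation": [0,0,0],"delta_rot": [0,0,0],"hand": 0.55},
    {"translation": [0,0,0],"delta_rot": [0,0,0],"hand": 0.55},
    {"translation": [0,0,0],"delta_rot": [0,0,0],"hand": 0.55},
    {"translation": [0,0,-10],"delta_rot": [0,0,0],"hand": 0.55},
    {"translation": [0,0,-30],"delta_rot": [0,0,0],"hand": 0.55},
    {"translation": [0,0,-60],"delta_rot": [0,0,0],"hand": 1},
    {"translation": [0,0,-90],"delta_rot": [0,0,0],"hand": 1},
  ],
)

```text
time: 28.52
eef_pos: [0.6136, 0.1728, 0.1161]
ee_rot: [[0.132, 0.991, -0.001], [0.991, -0.132, -0.0], [-0.0, -0.001, -1.0]]
ft_force: [0.1, -0.4, 0.9]
finger_gap: 0.0697
grasp_force: 0.0
```

```bash
python3 -c "
from plan import *
print(robot.get_state()['eef_pos'])
go((591,-332.4,105,-75.6))"
```

```text
[0.61362764 0.17280905 0.1161189 ]
(591, -332.4, 105, -75.6) T [-503.8   44.1   11.2] r [-1.000e-03  1.000e-03  1.187e+00]
```

>>> apply_moves(
  moves=[
    {"translation": [-34,3,0],"delta_rot": [0,0,0.08],"hand": 1},
    {"translation": [-68,6,0],"delta_rot": [0,0,0.16],"hand": 1},
    {"translation": [-102,9,0],"delta_rot": [0,0,0.24],"hand": 1},
    {"translation": [-136,12,0],"delta_rot": [0,0,0.32],"hand": 1},
    {"translation": [-170,15,0],"delta_rot": [0,0,0.4],"hand": 1},
    {"translation": [-204,18,0],"delta_rot": [0,0,0.48],"hand": 1},
    {"translation": [-238,21,0],"delta_rot": [0,0,0.56],"hand": 1},
    {"translation": [-272,24,0],"delta_rot": [0,0,0.64],"hand": 1},
  ],
)

```text
time: 29.18
eef_pos: [0.6018, -0.1016, 0.1157]
ee_rot: [[0.7, 0.714, 0.001], [0.714, -0.7, -0.0], [0.0, 0.001, -1.0]]
ft_force: [-0.1, -0.4, -0.5]
finger_gap: 0.0855
grasp_force: 0.0
```

```bash
python3 -c "
from plan import *
print(robot.get_state()['eef_pos'])
go((591,-332.4,105,-75.6))"
```

```text
[ 0.6017758  -0.10163786  0.11572275]
(591, -332.4, 105, -75.6) T [-172.3  153.9   10.8] r [ 0.001 -0.001  0.544]
```

>>> apply_moves(
  moves=[
    {"translation": [-25,23,0],"delta_rot": [0,0,0.08],"hand": 1},
    {"translation": [-50,45,0],"delta_rot": [0,0,0.16],"hand": 1},
    {"translation": [-75,67,0],"delta_rot": [0,0,0.24],"hand": 1},
    {"translation": [-100,90,0],"delta_rot": [0,0,0.32],"hand": 1},
    {"translation": [-125,112,0],"delta_rot": [0,0,0.4],"hand": 1},
    {"translation": [-150,134,0],"delta_rot": [0,0,0.48],"hand": 1},
    {"translation": [-172,154,5],"delta_rot": [0,0,0.54],"hand": 1},
    {"translation": [-172,154,11],"delta_rot": [0,0,0.54],"hand": 1},
  ],
)

```text
time: 29.85
eef_pos: [0.5914, -0.3363, 0.1047]
ee_rot: [[0.969, 0.248, 0.002], [0.248, -0.969, -0.003], [0.001, 0.003, -1.0]]
ft_force: [-0.0, -0.2, -0.2]
finger_gap: 0.0851
grasp_force: 0.0
```

>>> apply_moves(
  moves=[
    {"translation": [0,0,5],"delta_rot": [0,0,0],"hand": 1},
    {"translation": [0,0,10],"delta_rot": [0,0,0],"hand": 1},
    {"translation": [0,0,10],"delta_rot": [0,0,0],"hand": 1},
    {"translation": [0,0,10],"delta_rot": [0,0,0],"hand": 1},
    {"translation": [0,0,10],"delta_rot": [0,0,0],"hand": 1},
    {"translation": [0,0,10],"delta_rot": [0,0,0],"hand": 1},
    {"translation": [0,0,10],"delta_rot": [0,0,0],"hand": 1},
    {"translation": [0,0,10],"delta_rot": [0,0,0],"hand": 1},
  ],
)

```text
time: 30.52
eef_pos: [0.5925, -0.3305, 0.0941]
ee_rot: [[0.967, 0.256, 0.0], [0.256, -0.967, -0.0], [0.0, 0.0, -1.0]]
ft_force: [-0.2, 0.1, 0.3]
finger_gap: 0.0855
grasp_force: 0.0
```

```bash
python3 -c "
from plan import *
print(robot.get_state()['eef_pos'])
go((591,-332.4,50,-75.6))"
```

```text
[ 0.59245795 -0.33046605  0.09410979]
(591, -332.4, 50, -75.6) T [-1.9  1.5 44.1] r [ 0.    -0.     0.008]
```

>>> apply_moves(
  moves=[
    {"translation": [-2,1.5,16],"delta_rot": [0,0,0.01],"hand": 1},
    {"translation": [-2,1.5,32],"delta_rot": [0,0,0.01],"hand": 1},
    {"translation": [-2,1.5,44],"delta_rot": [0,0,0.01],"hand": 1},
    {"translation": [-2,1.5,44],"delta_rot": [0,0,0.01],"hand": 0},
    {"translation": [-2,1.5,44],"delta_rot": [0,0,0.01],"hand": 0},
    {"translation": [-2,1.5,44],"delta_rot": [0,0,0.01],"hand": 0},
    {"translation": [-2,1.5,44],"delta_rot": [0,0,0.01],"hand": 0},
    {"translation": [-2,1.5,44],"delta_rot": [0,0,0.01],"hand": 0},
  ],
)

```text
time: 31.18
eef_pos: [0.5912, -0.333, 0.0511]
ee_rot: [[0.969, 0.246, 0.002], [0.246, -0.969, -0.001], [0.001, 0.002, -1.0]]
ft_force: [0.3, -0.3, -0.6]
finger_gap: 0.0294
grasp_force: 50.3
```

>>> apply_moves(
  moves=[
    {"translation": [0,0,0],"delta_rot": [0,0,0],"hand": 0},
    {"translation": [0,0,0],"delta_rot": [0,0,0],"hand": 0},
    {"translation": [0,0,0],"delta_rot": [0,0,0],"hand": 0},
    {"translation": [0,0,-5],"delta_rot": [0,0,0],"hand": 0},
    {"translation": [0,0,-15],"delta_rot": [0,0,0],"hand": 0},
    {"translation": [0,0,-35],"delta_rot": [0,0,0],"hand": 0},
    {"translation": [0,0,-60],"delta_rot": [0,0,0],"hand": 0},
    {"translation": [0,0,-70],"delta_rot": [0,0,0],"hand": 0},
  ],
)

```text
time: 31.85
eef_pos: [0.5916, -0.3332, 0.1238]
ee_rot: [[0.969, 0.246, 0.004], [0.246, -0.969, -0.003], [0.003, 0.004, -1.0]]
ft_force: [1.2, -0.6, 0.9]
finger_gap: 0.029
grasp_force: 50.5
```

```bash
python3 -c "
from plan import *
print(robot.get_state()['eef_pos'])
go((604.3,95.9,120,-7.5))"
```

```text
[ 0.59159936 -0.3331815   0.12375424]
(604.3, 95.9, 120, -7.5) T [ 118.  -412.7    2.5] r [ 0.005 -0.    -1.191]
```

>>> apply_moves(
  moves=[
    {"translation": [4,-14,0],"delta_rot": [0,0,-0.07],"hand": 0},
    {"translation": [12,-42,0],"delta_rot": [0,0,-0.15],"hand": 0},
    {"translation": [20,-70,0],"delta_rot": [0,0,-0.23],"hand": 0},
    {"translation": [28,-98,0],"delta_rot": [0,0,-0.31],"hand": 0},
    {"translation": [36,-126,0],"delta_rot": [0,0,-0.39],"hand": 0},
    {"translation": [44,-154,0],"delta_rot": [0,0,-0.47],"hand": 0},
    {"translation": [52,-182,0],"delta_rot": [0,0,-0.55],"hand": 0},
    {"translation": [60,-210,0],"delta_rot": [0,0,-0.63],"hand": 0},
  ],
)

```text
time: 32.52
eef_pos: [0.597, -0.1128, 0.1198]
ee_rot: [[0.635, 0.772, -0.0], [0.772, -0.635, 0.0], [-0.0, -0.0, -1.0]]
ft_force: [0.2, 0.2, -0.9]
finger_gap: 0.0293
grasp_force: 50.4
```

```bash
python3 -c "
from plan import *
print(robot.get_state()['eef_pos'])
go((604.3,95.9,120,-7.5))"
```

```text
[ 0.59695139 -0.11280645  0.11984506]
(604.3, 95.9, 120, -7.5) T [ 1.659e+02 -1.269e+02 -1.000e-01] r [-0.    -0.    -0.557]
```

>>> apply_moves(
  moves=[
    {"translation": [23,-18,0],"delta_rot": [0,0,-0.08],"hand": 0},
    {"translation": [46,-35,0],"delta_rot": [0,0,-0.16],"hand": 0},
    {"translation": [69,-53,0],"delta_rot": [0,0,-0.24],"hand": 0},
    {"translation": [92,-70,0],"delta_rot": [0,0,-0.32],"hand": 0},
    {"translation": [115,-88,0],"delta_rot": [0,0,-0.4],"hand": 0},
    {"translation": [138,-106,0],"delta_rot": [0,0,-0.48],"hand": 0},
    {"translation": [158,-121,0],"delta_rot": [0,0,-0.55],"hand": 0},
    {"translation": [167,-127,0],"delta_rot": [0,0,-0.55],"hand": 0},
  ],
)

```text
time: 33.18
eef_pos: [0.6055, 0.0984, 0.1198]
ee_rot: [[0.136, 0.991, -0.0], [0.991, -0.136, 0.001], [0.0, -0.0, -1.0]]
ft_force: [0.1, 0.3, -1.0]
finger_gap: 0.0293
grasp_force: 50.4
```

>>> apply_moves(
  moves=[
    {"translation": [0,0,10],"delta_rot": [0,0,0],"hand": 0},
    {"translation": [0,0,25],"delta_rot": [0,0,0],"hand": 0},
    {"translation": [0,0,40],"delta_rot": [0,0,0],"hand": 0},
    {"translation": [0,0,55],"delta_rot": [0,0,0],"hand": 0},
    {"translation": [0,0,65],"delta_rot": [0,0,0],"hand": 0},
    {"translation": [0,0,70],"delta_rot": [0,0,0],"hand": 0},
    {"translation": [0,0,70],"delta_rot": [0,0,0],"hand": 0},
    {"translation": [0,0,70],"delta_rot": [0,0,0],"hand": 0},
  ],
)

```text
time: 33.85
eef_pos: [0.6062, 0.0948, 0.0501]
ee_rot: [[0.142, 0.99, 0.0], [0.99, -0.142, -0.0], [-0.0, 0.0, -1.0]]
ft_force: [0.4, 0.1, -0.7]
finger_gap: 0.0293
grasp_force: 50.4
```

```bash
python3 -c "
from plan import *
print(robot.get_state()['eef_pos'])
go((604.3,95.9,25,-7.5))
cv2.imwrite('pics/br2.png',cv2.resize(robot.grab_frame('scene')[120:320,300:540,::-1],None,fx=2.5,fy=2.5))"
```

```text
[0.60624458 0.0948297  0.05007965]
(604.3, 95.9, 25, -7.5) T [ 0.8 -2.1 25.1] r [ 0.     0.    -0.012]
```

View pics/br2.png

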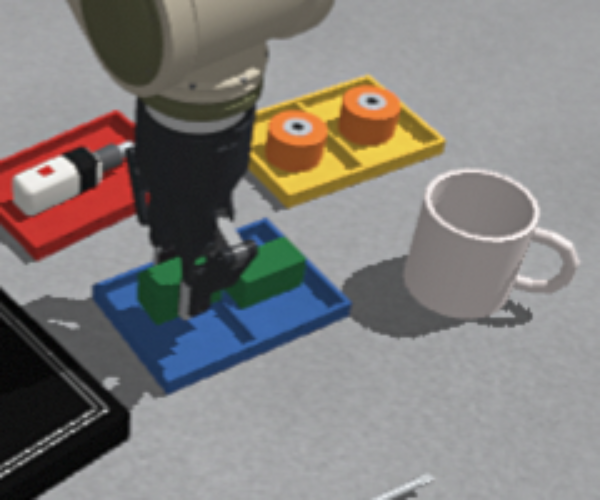

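Both wheels and the first brick lie flat in their bays, and the second brick is over the near bay. I'll lower, release and retreat.

>>> apply_moves(
  moves=[
    {"translation": [1,-2,8],"delta_rot": [0,0,-0.01],"hand": 0},
    {"translation": [1,-2,15],"delta_rot": [0,0,-0.01],"hand": 0},
    {"translation": [1,-2,20],"delta_rot": [0,0,-0.01],"hand": 0},
    {"translation": [1,-2,23],"delta_rot": [0,0,-0.01],"hand": 0},
    {"translation": [1,-2,24.5],"delta_rot": [0,0,-0.01],"hand": 0},
    {"translation": [1,-2,25],"delta_rot": [0,0,-0.01],"hand": 0},
    {"translation": [1,-2,25],"delta_rot": [0,0,-0.01],"hand": 0},
    {"translation": [1,-2,25],"delta_rot": [0,0,-0.01],"hand": 0},
  ],
)

```text
time: 34.57
eef_pos: [0.6042, 0.0966, 0.025]
ee_rot: [[0.132, 0.991, 0.0], [0.991, -0.132, 0.0], [0.0, 0.0, -1.0]]
ft_force: [-2.1, 0.4, 2.0]
finger_gap: 0.0291
grasp_force: 50.7
```

>>> apply_moves(
  moves=[
    {"translation": [0,0,0],"delta_rot": [0,0,0],"hand": 0.55},
    {"translation": [0,0,0],"delta_rot": [0,0,0],"hand": 0.55},
    {"translation": [0,0,0],"delta_rot": [0,0,0],"hand": 0.55},
    {"translation": [0,0,0],"delta_rot": [0,0,0],"hand": 0.55},
    {"translation": [0,0,-10],"delta_rot": [0,0,0],"hand": 0.55},
    {"translation": [0,0,-30],"delta_rot": [0,0,0],"hand": 0.55},
    {"translation": [0,0,-60],"delta_rot": [0,0,0],"hand": 0.55},
    {"translation": [0,0,-95],"delta_rot": [0,0,0],"hand": 0.55},
  ],
)

```text
time: 35.23
eef_pos: [0.6034, 0.0966, 0.1204]
ee_rot: [[0.132, 0.991, -0.003], [0.991, -0.132, 0.0], [-0.0, -0.003, -1.0]]
ft_force: [0.0, 0.1, -0.5]
finger_gap: 0.0472
grasp_force: 0.0
```

>>> apply_moves(
  moves=[
    {"translation": [-30,-10,-10],"delta_rot": [0,0,0],"hand": 0.55},
    {"translation": [-60,-20,-20],"delta_rot": [0,0,0],"hand": 0.55},
    {"translation": [-90,-30,-30],"delta_rot": [0,0,0],"hand": 0.55},
    {"translation": [-120,-40,-40],"delta_rot": [0,0,0],"hand": 0.55},
    {"translation": [-150,-50,-50],"delta_rot": [0,0,0],"hand": 0.55},
    {"translation": [-180,-60,-50],"delta_rot": [0,0,0],"hand": 0.55},
    {"translation": [-200,-65,-50],"delta_rot": [0,0,0],"hand": 0.55},
    {"translation": [-200,-65,-50],"delta_rot": [0,0,0],"hand": 0.55},
  ],
)

```text
time: 35.9
eef_pos: [0.5124, -0.0961, 0.1709]
ee_rot: [[0.135, 0.991, 0.001], [0.991, -0.135, -0.001], [-0.001, 0.001, -1.0]]
ft_force: [-1.1, 0.2, -0.8]
finger_gap: 0.0467
grasp_force: 0.0
```

```bash
python3 -c "
from fit import *
print(robot.get_state()['eef_pos'])
hsv=snap()
for k,c,x,y,a in[('brick','green',.6145,.173,1.44),('brick','green',.604,.096,1.44),('wheel','orange',.522,.381,0),('wheel','orange',.509,.304,0)]:
    print(k,fit(k,masks(c,[x,y,.02],20,hsv),x,y,a,.004))
t=cv2.cvtColor(hsv['top'],cv2.COLOR_HSV2BGR);s=cv2.cvtColor(hsv['scene'],cv2.COLOR_HSV2BGR)
cv2.imwrite('pics/end.png',np.vstack([cv2.resize(t[150:350,100:500],(800,400)),cv2.resize(s[100:300,200:600],(400,200)).repeat(1,0) if 0 else np.hstack([cv2.resize(s[130:290,270:550],(350,200)),np.zeros((200,450,3),np.uint8)])]))"
```

```text
[ 0.512431   -0.09607749  0.17086175]
brick [613.989 172.757  81.033   0.92 ]
brick [604.784  97.187  84.101   0.925]
wheel [522.004 379.7     6.702   0.847]
wheel [510.071 304.325  10.912   0.887]
```

View pics/end.png

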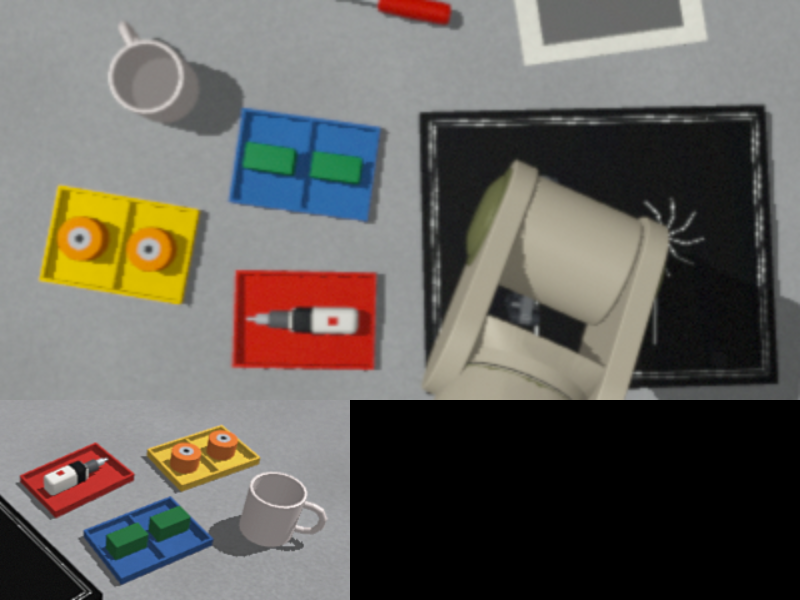

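The bricks lie flat in the blue bays at (270,158) and (335,167). The wheels are in the yellow bays at (82,238) and (150,249), and the handpiece is in red at (300,320). All are well within tolerance and the arm is clear, so I'm handing in.

```bash
python3 -c "
from rig import robot
print(robot.finish_job())"
```

```text
the job is handed in; nothing more can be done
None
```

I handed the job in at about 36 s: both bricks are flat in the blue bays, both wheels in the yellow bays and the handpiece in red. The weight and mug were never touched, and the hand-in returned no verdict.

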